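# One stroke of the marking press

### The arm

A 6-joint arm with a two-finger parallel gripper is mounted at the origin on a cart in front of the work surface, level with it; the furniture and walls round the work are solid. World frame = base frame: x ahead of the robot, y to its left, z up, the work surface at z = 0. Lengths are in m, angles in degrees, forces in N, time in s.
With the tool pointing down it reaches from about 0.3 to 1 m from the base axis. Payload 5.1 kg.
Tool frame: the origin (TCP) lies at the very end of the fingers, on their centre line; the grasp point (between the pads) lies 19 mm behind it; z points along the fingers, y is the line along which they close (so a half turn about z gives the same grasp; the last joint's range is limited). The gripper opens to 95 mm and grips with 3 to 60 N. Pads are 20 mm wide; open, the fingers measure 119 mm over their backs; the gripper's body (75 mm by 180 mm) begins 59 mm behind the grasp point.
Start: joints at [60.298, 7.093, 94.555, -0, 78.352, -4.733], TCP at [0.274, 0.589, 0.215] pointing down, gripper open.
Joint ranges: [-149.61, 149.61], [-58.7, 133.49], [1.44, 155.28], [-77.14, 257.14], [18.33, 153.61], [-166.67, 166.67]. Speed limits (degrees/s): [147.25, 147.25, 180, 180, 180, 180].

### API

Orientations are given as a 3x3 rotation matrix whose columns are the frame's x, y, z axes.
In Python, from station import arm gives the robot as it stands. The module is installed in compiled form; this text tells all that it offers.
- The arm moves only by the shell command python3 -m pendant 'ROWS' [FORCE]. ROWS is JSON, a list of rows, each a list of 7 numbers: the shift along the tool's x, y, z in m, then the turn, a rotation vector about the tool's x, y, z in degrees, then the gripper's target within -1 to 1 (shut at 1, half-way at 0, fully open at -1). A call has exactly 5 rows; each row shifts and turns the commanded pose from where the row before left it, along the tool's axes as they then stand; what a row does not reach is not made up. A row lasts 1/8 s, in which the tool goes at most 62.5 mm and 10.7 degrees, less where a joint would pass 70% of its speed; a pose out of reach is approached as far as the arm can. A call with a gripper value outside its range is refused whole. The fingers move at their own pace and stop on an object; FORCE is the grip in N (left out, the last holds). Time passes only in rows, so rows that do not move let the fingers close, or fill a call up. It gives the time, the measured TCP pose, the force, the opening and the grip force at its end, in the units of the state.
- arm.state(): the state, without advancing time (a new reading comes with each control period).
- arm.read_camera(name): name is "side" or "top"; returns (picture, depth): 420x560x3 uint8, red, green, blue; 420x560 float32, m along the optical axis (not along the pixel's ray), 0 where there is no reading.
- arm.camera_model(name): a dict with "fx", "fy", "cx", "cy" (pixels), "distortion" ([k1, k2, p1, p2, k3] as OpenCV has them; the pictures are not rectified), "cam_to_world" (4x4, takes a point from camera to world coordinates). Camera axes: x right, y down, z forward; pixel columns grow to the right and rows downward; lengths in m; the calibration is good to about 2 mm. A picture is of the moment at which its call begins. camera_model takes no time and is no camera call.
- arm.job_done(): hands the job in; it is judged then, once.
The state is a dict: "t": time; "joint_pos": joint angles; "dq": joint speeds; "joint_efforts": joint torques, N m; "eef_pos": TCP position; "ee_rot": TCP orientation; "wrist_force": force on the tool from outside, world axes, zero at the start; "moment": the same for the moment, N m; "width": finger opening in m; "grip_force": force on a finger pad.
Only numpy, scipy, OpenCV 4.12 (cv2) and the standard library are available. Lean on these libraries where they do the work, as an engineer would, in place of code of your own. Each camera call takes 0.05 s, during which the arm holds its last target. There are 200 camera calls.

### The job

Wipe every metal chip off the bed of the green marking press into the black chip tray at its side with the orange scraper block, then lay each aluminium housing upright inside its own blue outline on the bed and turn the flywheel clockwise by its black knob through exactly one revolution, so that the bed runs in under the head and comes back out with the red marks in line. Then unload all the housings, upright, onto the blue mat, and leave the scraper block standing on the black mat. Move the chips on the bed with the block, not the fingers, and leave the reel of wire where it is.

Things in the scene. Friction and masses are not known exactly. Their poses are not given: they have to be found in the camera images.
- press: green press, fixed. Origin on the worktop under mid-bed when out; x points to the head, y left along the bed, z up. Bed: aluminium plate 130 (x) x 250 (y) mm, top 35 mm above the worktop, open at both ends, with a fence 4 mm thick, 6 mm high along each long edge (122 mm between). Head: 170 mm wide, front at x = 120 mm, underside 65 and top 95 mm above the worktop, flywheel on top. The chip tray adjoins the -y side.
- flywheel (a joint): flywheel angle, rad: 0 at the start (red mark at red pointer, bed out), grows clockwise seen from above; 6.283 is one revolution. At 3.14 the bed is 155 mm in, under the head; at 0 and 6.283 it is out. Turns both ways with light friction (1 to 3 N at the knob), stays where it is left, no detent and no end stop; it coasts little.
- wheel_axis (a point): point on the flywheel's vertical axis at mid height of the knob, 135 mm above the worktop; the wheel (120 mm across) lies below it, its top 115 mm above the worktop
- knob (a point): middle of the upright black knob on the flywheel, 45 mm from the axis: a cylinder 20 mm across and 40 mm tall, spinning freely on its pin, its top 20 mm above this point; at flywheel angle 0 it lies on the side away from the bed (press +x), its direction from the axis being press yaw minus the flywheel angle
- spot0 (a point): middle of the left (+y) blue outline, 49 x 61 mm, on the top face of the bed; moves with the bed. Axes as the press. A housing belongs here with its 44 mm side along x and its 56 mm side along y
- spot1 (a point): middle of the centre blue outline (and of the bed), 66 mm from the two others
- spot2 (a point): middle of the right (-y) blue outline, next to the chip tray
- chip_tray (a point): middle of the floor of the black open chip tray on the -y side of the bed: inside 130 (x) x 94 (y) mm, walls 23 mm above the floor; its near wall is under the bed, so that what is pushed over the bed's -y edge falls in. Axes as the press
- scraper_mid (a point): centre of the scraper block, 23 mm above its underside. Black rubber foot 112 (x) x 48 (y) x 12 mm; on it, along the middle, an orange handle 84 (x) x 28 (y) x 34 mm, its top 23 mm above this point. 46 mm tall in all, 0.18 kg. Starts standing on the black mat
- park_mat: black rubber mat, 145 (x) x 75 (y) x 3 mm, fixed; origin at the centre of its underside. The scraper block's place
- done_mat: blue mat for the finished housings, 130 (x) x 230 (y) x 3 mm, fixed; origin at the centre of its underside. Just beyond it (x over 0.50 m, y from -0.03 to 0.26 m) stands a fixed open instrument case, walls 67 mm high, upright lid behind: pass in front of it
- housing0_mid (a point): centre of a closed die-cast aluminium housing, 44 (x) x 56 (y) x 24 mm, 0.09 kg; two or three are present, lying flat on the worktop to the left at the start
- housing1_mid (a point): centre of a closed die-cast aluminium housing, 44 (x) x 56 (y) x 24 mm, 0.09 kg; two or three are present, lying flat on the worktop to the left at the start
- housing2_mid (a point): centre of a closed die-cast aluminium housing, 44 (x) x 56 (y) x 24 mm, 0.09 kg; two or three are present, lying flat on the worktop to the left at the start
- chip0_mid (a point): centre of a small loose metal chip, 6 mm thick: a copper slug 16 mm across; two to four chips are present, lying on the bed at the start
- chip1_mid (a point): centre of a small loose metal chip, 6 mm thick: a brass offcut 18 x 11 mm; two to four chips are present, lying on the bed at the start
- chip2_mid (a point): centre of a small loose metal chip, 6 mm thick: a copper slug 16 mm across; two to four chips are present, lying on the bed at the start
- chip3_mid (a point): centre of a small loose metal chip, 6 mm thick: a brass offcut 18 x 11 mm; two to four chips are present, lying on the bed at the start
- solder_reel: white reel of solder wire, 62 mm across, 42 mm tall, standing loose on the worktop at the front left; leave it alone; origin at its underside
Mind the look-alikes: they are no part of the job. What is shaped like the part that bears housing2_mid but yellow is not meant.

How it is judged:
By the outcome, as a careful person would: the job done as asked, in the order asked, and still so for the second after the job is handed in, with the robot touching nothing.
Of housing0, housing1, housing2 only 2 to 3 are there at a start; the rules pass over those that are not, and their reading is None.
Of chip0, chip1, chip2, chip3 only 2 to 4 are there at a start; the rules pass over those that are not, and their reading is None.
At some moment in a run one of scraper, housing0, housing1, housing2 may be knocked a few centimetres aside while the robot is not near it.
Once in a run the grip may slacken for a moment while it holds something.
It also fails if it takes over 210 s, if anything falls off the work surface, if the arm or the gripper's body presses on something with over 40 N, if the wrist force passes 120 N, or if a joint passes its speed limit or range.

## Working session

There is one attempt and no reset: what is moved stays moved. The work goes in short steps, Python scripts to look and compute and a shell command to move; the robot and the scene stay as the last step left them, time stands still between calls to the robot, and variables do not carry over. Pictures are saved under pics/ and viewed, at most 14 in all, crops included, and the job is handed in when it is done.

```bash
mkdir -p pics
cat > h.py <<'E'
import numpy as np, cv2
from station import arm
def cap(n):
    im,d=arm.read_camera(n); return im,d,arm.camera_model(n)
def pts(d,m):
    h,w=d.shape; u,v=np.meshgrid(np.arange(w),np.arange(h))
    K=np.array([[m["fx"],0,m["cx"]],[0,m["fy"],m["cy"]],[0,0,1]])
    n=cv2.undistortPoints(np.stack([u.ravel(),v.ravel()],1).astype(np.float32)[:,None],K,np.array(m["distortion"]))[:,0].reshape(h,w,2)
    P=np.dstack([n*d[...,None],d]); T=np.array(m["cam_to_world"])
    W=P@T[:3,:3].T+T[:3,3]; W[d<=0]=np.nan
    return W
def save(im,name,s=1,crop=None):
    if crop: im=im[crop[1]:crop[3],crop[0]:crop[2]]
    im=cv2.resize(im,None,fx=s,fy=s,interpolation=cv2.INTER_CUBIC)
    cv2.imwrite('pics/'+name+'.png',im[...,::-1])
E
python3 - <<'E'
from h import *
np.set_printoptions(precision=3,suppress=True)
for n in("top","side"):
    im,d,m=cap(n); save(im,n+'0',1.4); np.savez(n+'0.npz',im=im,W=pts(d,m)); print(n,m["fx"],np.array(m["cam_to_world"]))
print(arm.state())
E
```

```text
top 455.4316960522118 [[-0.004 -0.996  0.089  0.391]
 [-1.     0.003 -0.013  0.078]
 [ 0.013 -0.089 -0.996  1.323]
 [ 0.     0.     0.     1.   ]]
side 484.0206528487039 [[ 0.857 -0.28   0.432 -0.046]
 [-0.515 -0.454  0.727 -0.86 ]
 [-0.007 -0.846 -0.534  0.814]
 [ 0.     0.     0.     1.   ]]
{'t': 0.1, 'joint_pos': array([60.297,  7.131, 94.628,  0.001, 78.351, -4.732]), 'dq': array([-0.073,  0.033, -0.169, -0.07 , -0.08 , -0.001]), 'joint_efforts': array([  0.001, -41.888, -36.11 ,   0.078,   0.046,  -0.   ]), 'eef_pos': array([0.274, 0.589, 0.213]), 'ee_rot': array([[-0.907,  0.422, -0.001],
       [ 0.422,  0.907, -0.002],
       [ 0.   , -0.002, -1.   ]]), 'wrist_force': array([-0.425, -0.008, -0.524]), 'moment': array([-0.03 , -0.03 ,  0.048]), 'grip_force': 0.0, 'width': 0.09539310738059092}
```

View pics/top0.png

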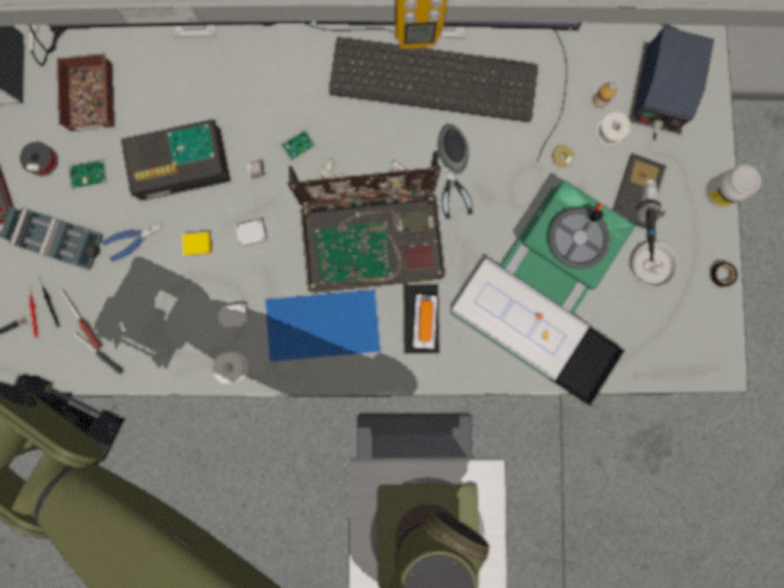

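View pics/side0.png

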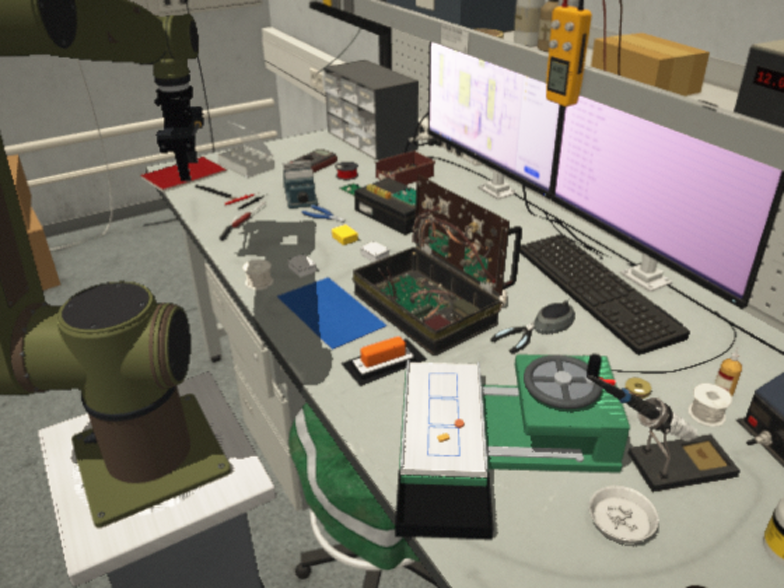

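Run:
```python
from h import *
np.set_printoptions(precision=4,suppress=True)
f=np.load('top0.npz'); im=f['im']; W=f['W']; s=np.load('side0.npz')
hsv=cv2.cvtColor(im,cv2.COLOR_RGB2HSV); H,S,V=[hsv[...,i] for i in range(3)]
Z=W[...,2]
def rect(mask,name,n=4,mina=20):
    mask=mask.astype(np.uint8); k,l,st,_=cv2.connectedComponentsWithStats(mask)
    for i in sorted(range(1,k),key=lambda i:-st[i,4])[:n]:
        if st[i,4]<mina: continue
        p=W[l==i]; p=p[~np.isnan(p[:,0])]
        r=cv2.minAreaRect((p[:,:2]*1000).astype(np.float32))
        print(name,'px',st[i,:4],'n',st[i,4],'c',np.round(r[0],1),'size',np.round(r[1],1),'ang',round(r[2],1),'mean',p.mean(0),'zmed',np.median(p[:,2]))
rect((H>100)&(H<125)&(S>150)&(V>60),'blue',2)
rect((H<14)&(S>170)&(V>130),'orange',4,6)
rect((H<30)&(H>13)&(S>120)&(V>130),'brassyel',6,6)
rect((abs(Z-.035)<.006)&(S<60)&(W[...,1]<0)&(W[...,0]<.6)&(W[...,0]>.25),'bed',2)
rect((abs(Z-.024)<.006)&(S<60)&(W[...,1]>.1)&(W[...,0]<.65)&(W[...,1]<.5),'hous',6)
rect((abs(Z-.115)<.007)&(W[...,1]<0)&(W[...,0]<.75)&(W[...,0]>.3),'wheel',2)
rect((abs(Z-.095)<.007)&(W[...,1]<0)&(W[...,0]<.75)&(W[...,0]>.3),'headtop',2)
rect((abs(Z-.155)<.007)&(W[...,1]<0)&(W[...,0]<.75)&(W[...,0]>.3),'knob',3,4)
rect((V<60)&(W[...,1]>-.12)&(W[...,1]<.08)&(W[...,0]>.25)&(W[...,0]<.48)&(Z<.02),'parkmat',2)
a=cv2.resize(im[160:300,280:460],None,fx=4,fy=4,interpolation=cv2.INTER_CUBIC)
save(a,'c1')
b=np.hstack([cv2.resize(im[150:280,120:240],None,fx=3,fy=3),cv2.resize(s['im'][150:210,170:290],None,fx=3,fy=3)[:390] if 0 else cv2.resize(s['im'][150:280,170:290],None,fx=3,fy=3)])
save(b,'c2')
```

```text
blue px [191 208  79  49] n 3230 c [426.2 214.8] size [123.6 222.8] ang 5.1 mean [0.4261 0.2146 0.0023] zmed 0.0022800741702158067
orange px [ 22 217   3  15] n 18 c [449.8 816.3] size [41.8  5.9] ang 8.9 mean [0.4527 0.8174 0.0119] zmed 0.011048992065123775
orange px [426 146   3   4] n 9 c [ 646.  -325.9] size [ 3.6 26.3] ang 44.9 mean [ 0.6502 -0.3301  0.1153] zmed 0.11139992678675004
orange px [300 224   1   7] n 7 c [438.1  13.6] size [ 0.2 17. ] ang 88.8 mean [0.4381 0.0136 0.0455] zmed 0.045368230073314475
brassyel px [283   0  36  34] n 477 c [917.8  30.8] size [ 63.6 215.2] ang 88.4 mean [0.8222 0.0363 0.5078] zmed 0.5215869926587671
brassyel px [130 165  21  17] n 315 c [597.7 479. ] size [49.6 62.7] ang 4.7 mean [0.5952 0.4736 0.0214] zmed 0.02255738675748642
brassyel px [300 215   8  28] n 189 c [433.7   3.3] size [19.6 76.1] ang 85.5 mean [0.4327 0.0037 0.0482] zmed 0.0481844471717392
brassyel px [ 98 118  27  10] n 99 c [734.7 544.9] size [19.1 75.6] ang 12.7 mean [0.7331 0.5433 0.0729] zmed 0.07337059049300088
brassyel px [429  60  10  12] n 68 c [ 902.6 -374.5] size [
[... 1340 characters left out ...]
0.116 ] zmed 0.11599957645693293
headtop px [374 128  80  79] n 1763 c [ 600.6 -298.9] size [171.5 156.8] ang 55.9 mean [ 0.606  -0.2971  0.0942] zmed 0.09414221851113047
headtop px [459 131  11  12] n 40 c [ 687.5 -439.8] size [24.1 35. ] ang 21.1 mean [ 0.6888 -0.4422  0.095 ] zmed 0.09552955731399049
knob px [423 149   9   8] n 47 c [ 628.4 -317.4] size [18.6 16.9] ang 56.7 mean [ 0.6279 -0.317   0.1559] zmed 0.15622278896063246
knob px [461 154   8  11] n 46 c [ 610.8 -416.9] size [15.5 32.9] ang 55.9 mean [ 0.6128 -0.4159  0.1552] zmed 0.15446608920294225
parkmat px [290 214  17  37] n 188 c [425.5  17.4] size [ 46.7 104.4] ang 89.8 mean [0.4246 0.0334 0.0024] zmed 0.0024334350243150338
```

View pics/c1.png

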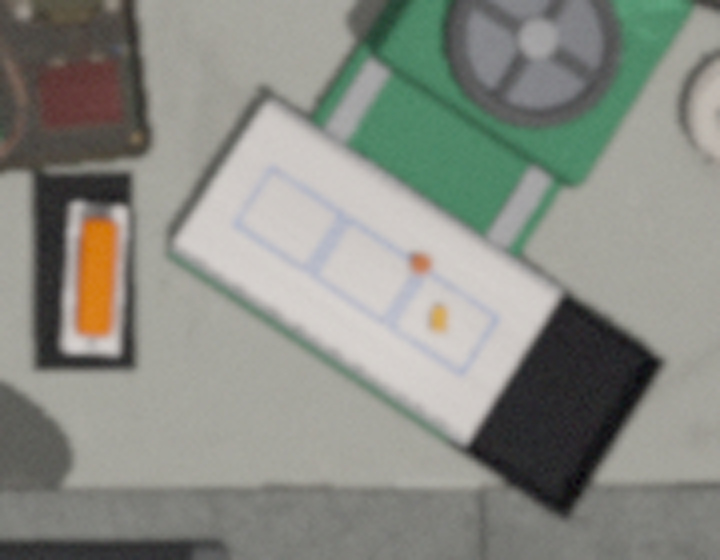

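View pics/c2.png

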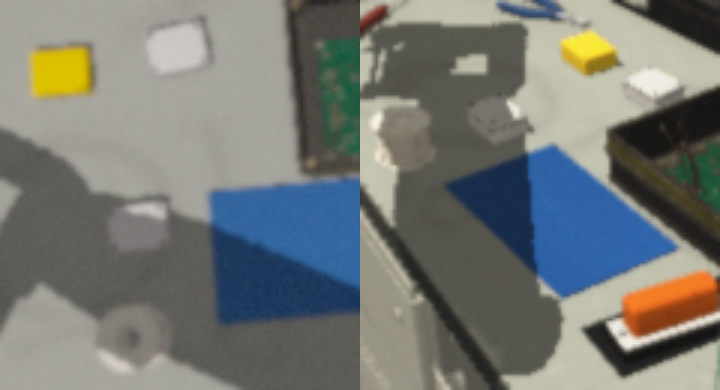

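```bash
cat > plan.py <<'E'
# python3 plan.py x y z yawdeg : tool shift (after turning) and turn to get there
import sys; from h import *
def yaw(R): return np.degrees(np.arctan2(R[1,1],R[0,1]))
s=arm.state(); R=s['ee_rot']; p=s['eef_pos']; x,y,z,a=map(float,sys.argv[1:5])
t=-((a-yaw(R)+180)%360-180); r=np.radians(a); d=np.array([x,y,z])-p
print('t %.2f pos %s yaw %.2f tilt %.2f %.2f F %s w %.4f g %.1f'%(s['t'],np.round(p,4),yaw(R),*np.degrees(R[:2,2]),np.round(s['wrist_force'],1),s['width'],s['grip_force']))
print('turn rz %.2f  shift %.4f %.4f %.4f'%(t,-np.sin(r)*d[0]+np.cos(r)*d[1],np.cos(r)*d[0]+np.sin(r)*d[1],-d[2]))
E
python3 - <<'E'
from h import *
np.set_printoptions(precision=4,suppress=True)
for n in('top','side'):
    f=np.load(n+'0.npz'); im=f['im']; W=f['W']; X,Y,Z=W[...,0],W[...,1],W[...,2]
    hsv=cv2.cvtColor(im,cv2.COLOR_RGB2HSV)
    near=(abs(X-.43)<.1)&(abs(Y)<.08)
    m=(hsv[...,1]>150)&near&(Z>.042)
    r=cv2.minAreaRect((W[m][:,:2]*1000).astype(np.float32)); print(n,'handle',r,W[m].mean(0))
    m=near&(Z>.009)&(Z<.022)&(hsv[...,1]<80)
    r=cv2.minAreaRect((W[m][:,:2]*1000).astype(np.float32)); print(n,'foot',r)
    m=near&(abs(Y-.01)<.07)&(Z<.008)&(hsv[...,2]<50)
    r=cv2.minAreaRect((W[m][:,:2]*1000).astype(np.float32)); print(n,'mat',r)
    m=(X>.55)&(X<.72)&(Y<-.36)&(Y>-.5); print('iron z',np.nanpercentile(Z[m],[90,99,100]))
    m=(abs(X-.36)<.07)&(abs(Y-.4)<.07)&(Z>.036); print('reel',cv2.minAreaRect((W[m][:,:2]*1000).astype(np.float32)))
    m=(abs(X-.589)<.09)&(abs(Y+.291)<.09)&(Z>.14); print('knob',W[m].mean(0))
E
python3 -m pendant '[[0,0,0,0,0,-10.25,-1],[0,0,0,0,0,-10.25,-1],[-0.0205,-0.0571,0,0,0,0,-1],[-0.0205,-0.0571,0,0,0,0,-1],[-0.0205,-0.0571,0,0,0,0,-1]]' 20
python3 -m pendant '[[-0.0205,-0.0571,0,0,0,0,-1],[-0.0205,-0.0571,0,0,0,0,-1],[-0.0205,-0.0571,0,0,0,0,-1],[-0.0205,-0.0571,0,0,0,0,-1],[-0.0205,-0.0571,0,0,0,0,-1]]'
python3 -m pendant '[[-0.0205,-0.0571,0,0,0,0,-1],[-0.0205,-0.0571,0,0,0,0,-1],[0,0,0.02,0,0,0,-0.3],[0,0,0.02,0,0,0,-0.3],[0,0,0,0,0,0,-0.3]]'
python3 plan.py .434 .006 .02 85.5
```

```text
top handle ((433.887939453125, 2.550769805908203), (22.479015350341797, 75.79512023925781), 88.99872589111328) [0.4337 0.0034 0.0482]
top foot ((449.7087707519531, -1.263397216796875), (161.10589599609375, 156.01918029785156), 0.865314781665802)
top mat ((438.5871276855469, 10.120115280151367), (61.098716735839844, 130.8575897216797), 89.55775451660156)
iron z [0.1396 0.1937 0.2041]
reel ((340.2169189453125, 398.9557189941406), (58.451820373535156, 60.54625701904297), 0.24793489277362823)
knob [ 0.6272 -0.3166  0.1542]
side handle ((432.0141296386719, -1.0608482360839844), (27.596141815185547, 83.03460693359375), 83.70619201660156) [ 0.4308 -0.0028  0.0485]
side foot ((455.6637268066406, -2.22265625), (161.25279235839844, 117.01744842529297), 20.089599609375)
side mat ((449.98480224609375, -5.593441009521484), (85.23233032226562, 166.24676513671875), 85.89128875732422)
iron z [0.1222 0.1859 0.2038]
reel ((342.3336181640625, 400.09552001953125), (64.02912902832031, 60.12125778198242), 46.06734848022461)
knob [ 0.6254 -0.321   0.152 ]
t: 0.72
eef_pos: [0.3223, 0.4118, 0.214]
ee_rot: [[-0.997, 0.077, -0.0], [0.077, 0.997, -0.001], [0.0, -0.001, -1.0]]
wrist_force: [0.8, -0.7, 0.2]
width: 0.0955
grip_force: 0.0
t: 1.35
eef_pos: [0.4022, 0.1192, 0.2144]
ee_rot: [[-0.997, 0.077, 0.0], [0.077, 0.997, 0.0], [-0.0, 0.0, -1.0]]
wrist_force: [1.0, -0.1, -0.1]
width: 0.0949
grip_force: 0.0
t: 1.98
eef_pos: [0.4323, 0.0049, 0.1719]
ee_rot: [[-0.997, 0.077, -0.005], [0.077, 0.997, 0.001], [0.005, 0.001, -1.0]]
wrist_force: [-0.3, -0.3, -0.4]
width: 0.0703
grip_force: 0.0
t 1.98 pos [0.4323 0.0049 0.1719] yaw 85.57 tilt -0.31 0.05 F [-0.3 -0.3 -0.4] w 0.0703 g 0.0
turn rz 0.07  shift -0.0016 0.0012 0.1519
```

```bash
python3 -m pendant '[[0,-0.003,0.05,0,0,0,-0.3],[0,0,0.05,0,0,0,-0.3],[0,0,0.03,0,0,0,-0.3],[0,0,0.02,0,0,0,-0.3],[0,0,0,0,0,0,-0.3]]' 40
python3 -m pendant '[[0,0,0,0,0,0,1],[0,0,0,0,0,0,1],[0,0,0,0,0,0,1],[0,0,0,0,0,0,1],[0,0,0,0,0,0,1]]' 40
python3 -m pendant '[[0,0,-0.02,0,0,0,1],[0,0,-0.03,0,0,0,1],[0,0,-0.04,0,0,0,1],[0,0,0,0,0,0,1],[0,0,0,0,0,0,1]]' 40
python3 plan.py .469 -.140 .13 56.3
python3 - <<'E'
from h import *
im,d,m=cap('side'); save(im,'s1',2.4,(220,130,500,370))
E
```

```text
t: 2.6
eef_pos: [0.4327, 0.0021, 0.0235]
ee_rot: [[-0.997, 0.076, -0.003], [0.076, 0.997, 0.001], [0.004, 0.0, -1.0]]
wrist_force: [0.1, -0.4, 0.1]
width: 0.062
grip_force: 0.0
t: 3.22
eef_pos: [0.4346, 0.0012, 0.0253]
ee_rot: [[-0.997, 0.078, 0.001], [0.078, 0.997, 0.001], [-0.001, 0.001, -1.0]]
wrist_force: [0.3, 2.4, 3.7]
width: 0.0277
grip_force: 40.0
t: 3.85
eef_pos: [0.4331, 0.001, 0.1132]
ee_rot: [[-0.997, 0.078, -0.002], [0.078, 0.997, 0.0], [0.002, -0.0, -1.0]]
wrist_force: [0.5, 0.2, -2.5]
width: 0.0282
grip_force: 40.0
t 3.85 pos [0.4331 0.001  0.1132] yaw 85.53 tilt -0.12 0.00 F [ 0.5  0.2 -2.5] w 0.0282 g 40.0
turn rz 29.23  shift -0.1081 -0.0974 -0.0168
```

View pics/s1.png

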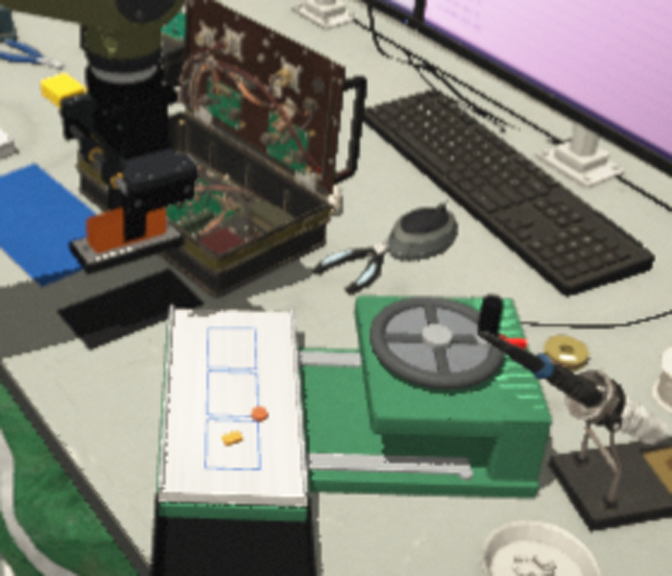

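```bash
python3 -m pendant '[[0,0,-0.017,0,0,9.74,1],[0,0,0,0,0,9.74,1],[0,0,0,0,0,9.74,1],[-0.036,-0.0325,0,0,0,0,1],[-0.036,-0.0325,0,0,0,0,1]]' 40
python3 -m pendant '[[-0.036,-0.0325,0,0,0,0,1],[0,0,0,0,0,0,1],[0,0,0,0,0,0,1],[0,0,0,0,0,0,1],[0,0,0,0,0,0,1]]' 40
python3 plan.py .469 -.140 .07 56.3
python3 - <<'E'
from h import *
def rc(W,m,n):
    k,l,st,_=cv2.connectedComponentsWithStats(m.astype(np.uint8)); i=1+np.argmax(st[1:,4])
    print(n,np.round(np.hstack([np.array(v).ravel() for v in cv2.minAreaRect((W[l==i][:,:2]*1000).astype(np.float32))]),1))
for n in('top','side'):
    f=np.load(n+'0.npz'); im=f['im']; W=f['W']; X,Y,Z=W[...,0],W[...,1],W[...,2]
    hsv=cv2.cvtColor(im,cv2.COLOR_RGB2HSV)
    rc(W,(abs(Z-.036)<.008)&(hsv[...,1]<70)&(hsv[...,2]>110)&(Y<0)&(X<.62)&(X>.25),n+' bed')
    rc(W,(abs(Z-.115)<.01)&(abs(X-.589)<.08)&(abs(Y+.29)<.08),n+' wheel')
    im,d,m=cap(n); W=pts(d,m); X,Y,Z=W[...,0],W[...,1],W[...,2]
    rc(W,(abs(Z-.002)<.01)&(abs(X-.438)<.1)&(abs(Y-.01)<.07)&(im.max(2)<45),n+' mat')
    b=cv2.inRange(cv2.cvtColor(im,cv2.COLOR_RGB2HSV),(100,150,60),(125,255,255)); rc(W,b>0,n+' blue')
E
```

```text
t: 4.53
eef_pos: [0.4569, -0.0934, 0.1294]
ee_rot: [[-0.833, 0.553, -0.003], [0.553, 0.833, 0.001], [0.003, -0.001, -1.0]]
wrist_force: [0.6, -0.1, -2.2]
width: 0.0282
grip_force: 40.0
t: 5.15
eef_pos: [0.4696, -0.139, 0.1314]
ee_rot: [[-0.833, 0.553, -0.0], [0.553, 0.833, 0.0], [0.0, -0.0, -1.0]]
wrist_force: [0.1, -0.2, -1.5]
width: 0.0277
grip_force: 40.0
t 5.15 pos [ 0.4696 -0.139   0.1314] yaw 56.40 tilt -0.02 0.01 F [ 0.1 -0.2 -1.5] w 0.0277 g 40.0
turn rz 0.10  shift -0.0001 -0.0011 0.0614
top bed [ 436.5 -188.8  252.6  131.2   56.2]
top wheel [ 590.1 -292.6  120.5  122.9    9.4]
top mat [438.7  10.   67.3 136.9  89.4]
top blue [423.3 213.7 120.7 217.3   7. ]
side bed [ 437.4 -189.9  256.4  130.    56. ]
side wheel [ 586.7 -294.1  118.1  114.2   76.9]
side mat [437.5   8.4 142.6  77.5   0.7]
side blue [nan nan  0.  0.  0.]
```

```bash
python3 -m pendant '[[0,-0.0005,0.03,0,0,0.3,1],[0,0,0.03,0,0,0,1],[0,0,0.008,0,0,0,1],[0,0,0.004,0,0,0,1],[0,0,0,0,0,0,1]]' 40
python3 -m pendant '[[0,0,0.002,0,0,0,1],[0,0,0.001,0,0,0,1],[0,0,0,0,0,0,1],[0,0,0,0,0,0,1],[0,0,0,0,0,0,1]]' 40
python3 plan.py .3670 -.2932 .0573 56.1
python3 - <<'E'
from h import *
im,d,m=cap('side'); a=im[250:370,260:400]; im,d,m=cap('top'); b=im[170:290,310:450]
save(np.hstack([a,b]),'s2',2.8)
E
```

```text
t: 5.88
eef_pos: [0.4702, -0.1407, 0.0606]
ee_rot: [[-0.829, 0.559, 0.001], [0.559, 0.829, -0.001], [-0.001, 0.0, -1.0]]
wrist_force: [0.5, 0.3, -2.2]
width: 0.0279
grip_force: 40.0
t: 6.5
eef_pos: [0.47, -0.1407, 0.0572]
ee_rot: [[-0.829, 0.559, 0.001], [0.559, 0.829, -0.0], [-0.001, 0.0, -1.0]]
wrist_force: [0.1, 0.9, 1.8]
width: 0.0279
grip_force: 40.0
t 6.50 pos [ 0.47   -0.1407  0.0572] yaw 56.01 tilt 0.06 -0.03 F [0.1 0.9 1.8] w 0.0279 g 40.0
turn rz -0.09  shift 0.0004 -0.1841 -0.0001
```

View pics/s2.png

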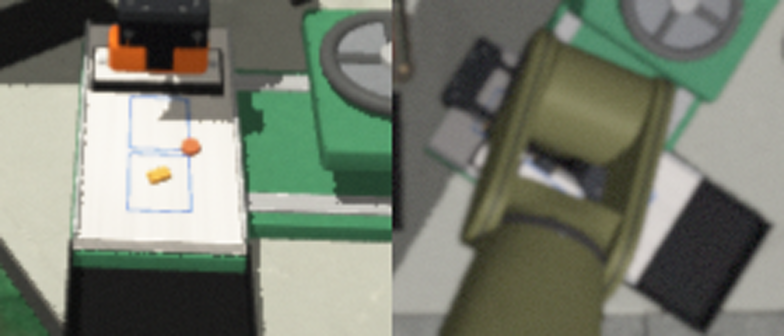

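```bash
python3 -m pendant '[[0,-0.015,0.0005,0,0,0,1],[0,-0.022,0,0,0,0,1],[0,-0.022,0,0,0,0,1],[0,-0.022,0,0,0,0,1],[0,-0.022,0,0,0,0,1]]' 40
python3 -m pendant '[[0,-0.02,0,0,0,0,1],[0,-0.015,0,0,0,0,1],[0,-0.012,0,0,0,0,1],[0,-0.012,0,0,0,0,1],[0,-0.012,0,0,0,0,1]]' 40
python3 plan.py .3670 -.2932 .0573 56.1
python3 - <<'E'
from h import *
im,d,m=cap('side'); a=im[250:400,260:400]; im,d,m=cap('top'); b=im[150:300,310:450]
save(np.hstack([a,b]),'s3',2.8)
E
```

```text
t: 7.22
eef_pos: [0.4125, -0.2267, 0.0573]
ee_rot: [[-0.829, 0.559, 0.003], [0.559, 0.829, 0.0], [-0.002, 0.002, -1.0]]
wrist_force: [2.4, 2.6, 5.4]
width: 0.0277
grip_force: 40.0
t: 7.85
eef_pos: [0.3728, -0.2852, 0.0573]
ee_rot: [[-0.829, 0.56, 0.003], [0.56, 0.829, 0.001], [-0.002, 0.002, -1.0]]
wrist_force: [2.7, 3.1, 6.1]
width: 0.0279
grip_force: 40.0
t 7.85 pos [ 0.3728 -0.2852  0.0573] yaw 55.97 tilt 0.15 0.03 F [2.7 3.1 6.1] w 0.0279 g 40.0
turn rz -0.13  shift 0.0004 -0.0099 -0.0000
```

View pics/s3.png

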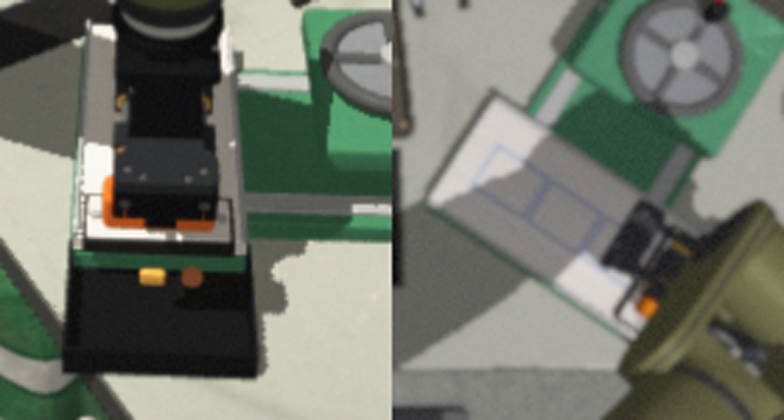

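```bash
python3 -m pendant '[[0,0,-0.03,0,0,0,1],[0,0,-0.05,0,0,0,1],[0,0,0,0,0,-8.5,1],[0,0,0,0,0,-8.5,1],[0,0,0,0,0,-8.5,1]]' 40
python3 -m pendant '[[0,0,0,0,0,-8.5,1],[-0.0108,0.049,0,0,0,0,1],[-0.0108,0.049,0,0,0,0,1],[-0.0108,0.049,0,0,0,0,1],[-0.0108,0.049,0,0,0,0,1]]' 40
python3 -m pendant '[[-0.0108,0.049,0,0,0,0,1],[-0.0108,0.049,0,0,0,0,1],[0,0,0,0,0,0,1],[0,0,0,0,0,0,1],[0,0,0,0,0,0,1]]' 40
python3 plan.py .4375 .009 .0253 90
python3 - <<'E'
from h import *
for n in('top','side'):
    im,d,m=cap(n); W=pts(d,m); h=cv2.cvtColor(im,cv2.COLOR_RGB2HSV)
    c=(im[...,0].astype(int)-im[...,2]>60)&(W[...,0]>.25)&(W[...,0]<.5)&(W[...,1]<-.12)&(W[...,1]>-.4)&(W[...,2]<.06)
    k,l,st,_=cv2.connectedComponentsWithStats(c.astype(np.uint8))
    for i in range(1,k):
        p=np.nanmean(W[l==i],0); q=p[:2]-[.4367,-.1896]
        print(n,st[i,4],p.round(3),'press y %.3f x %.3f'%(q@[.558,.83],q@[.83,-.558]))
E
```

```text
t: 8.57
eef_pos: [0.371, -0.2846, 0.135]
ee_rot: [[-0.99, 0.143, -0.002], [0.143, 0.99, 0.001], [0.002, 0.001, -1.0]]
wrist_force: [0.3, 0.1, -1.8]
width: 0.0279
grip_force: 40.0
t: 9.2
eef_pos: [0.4144, -0.0876, 0.135]
ee_rot: [[-1.0, 0.0, -0.002], [0.0, 1.0, -0.0], [0.002, -0.0, -1.0]]
wrist_force: [1.7, -0.7, -2.3]
width: 0.0279
grip_force: 40.0
t: 9.82
eef_pos: [0.4366, 0.008, 0.1357]
ee_rot: [[-1.0, 0.002, -0.001], [0.002, 1.0, -0.0], [0.001, -0.0, -1.0]]
wrist_force: [-0.2, 0.2, -2.4]
width: 0.0276
grip_force: 40.0
t 9.82 pos [0.4366 0.008  0.1357] yaw 89.90 tilt -0.04 -0.02 F [-0.2  0.2 -2.4] w 0.0276 g 40.0
turn rz -0.10  shift -0.0009 0.0010 0.1104
top 11 [ 0.379 -0.316  0.017] press y -0.137 x 0.023
top 20 [ 0.356 -0.301  0.012] press y -0.137 x -0.004
side 43 [ 0.381 -0.318  0.013] press y -0.138 x 0.025
side 51 [ 0.357 -0.301  0.011] press y -0.138 x -0.004
```

```bash
python3 -m pendant '[[-0.001,0.001,0.05,0,0,0,1],[0,0,0.04,0,0,0,1],[0,0,0.014,0,0,0,1],[0,0,0.006,0,0,0,1],[0,0,0.0005,0,0,0,1]]' 40
python3 -m pendant '[[0,0,0,0,0,0,1],[0,0,0,0,0,0,0],[0,0,0,0,0,0,-0.3],[0,0,0,0,0,0,-0.3],[0,0,0,0,0,0,-0.3]]' 20
python3 -m pendant '[[0,0,-0.03,0,0,0,-0.3],[0,0,-0.05,0,0,0,-0.3],[0,0,-0.06,0,0,0,-0.3],[0,0,0,0,0,0,-0.3],[0,0,0,0,0,0,-0.3]]' 20
python3 plan.py .4446 .3966 .15 5.5
python3 - <<'E'
from h import *
for n in('top','side'):
    im,d,m=cap(n); np.savez(n+'1.npz',im=im,W=pts(d,m))
    W=pts(d,m);X,Y,Z=W[...,0],W[...,1],W[...,2]; hsv=cv2.cvtColor(im,cv2.COLOR_RGB2HSV)
    for c in [(.4446,.3966),(.6174,.3617)]:
        q=(abs(Z-.024)<.005)&(abs(X-c[0])<.06)&(abs(Y-c[1])<.06)&(hsv[...,1]<90)
        if q.sum()>20: print(n,q.sum(),cv2.minAreaRect((W[q][:,:2]*1000).astype(np.float32)))
    q=(Z>.045)&(Z<.06)&(abs(X-.43)<.1)&(abs(Y)<.08)&(im[...,0].astype(int)-im[...,2]>60)
    if q.sum(): print(n,'scr',W[q].mean(0),cv2.minAreaRect((W[q][:,:2]*1000).astype(np.float32)))
E
```

```text
t: 10.55
eef_pos: [0.4391, 0.01, 0.0268]
ee_rot: [[-1.0, 0.0, 0.002], [0.0, 1.0, -0.0], [-0.002, -0.0, -1.0]]
wrist_force: [0.4, 1.1, -1.8]
width: 0.0281
grip_force: 40.0
t: 11.18
eef_pos: [0.4381, 0.0103, 0.0258]
ee_rot: [[-1.0, -0.0, 0.0], [-0.0, 1.0, -0.0], [-0.0, -0.0, -1.0]]
wrist_force: [0.4, -0.1, -0.7]
width: 0.0597
grip_force: 0.0
t: 11.8
eef_pos: [0.4377, 0.0103, 0.1652]
ee_rot: [[-1.0, -0.0, -0.0], [-0.0, 1.0, 0.0], [0.0, 0.0, -1.0]]
wrist_force: [-0.3, -0.3, -0.5]
width: 0.0617
grip_force: 0.0
t 11.80 pos [0.4377 0.0103 0.1652] yaw 90.01 tilt -0.02 0.00 F [-0.3 -0.3 -0.5] w 0.0617 g 0.0
turn rz 84.51  shift 0.3838 0.0438 0.0152
top 276 ((444.58050537109375, 396.5173645019531), (43.630348205566406, 57.88829803466797), 7.054444789886475)
top 275 ((617.3285522460938, 361.72454833984375), (43.854576110839844, 57.46763610839844), 12.201013565063477)
top scr [0.40125794 0.01219868 0.04862412] ((401.69708251953125, 11.189386367797852), (16.787860870361328, 5.624089241027832), 89.70022583007812)
side 150 ((444.90386962890625, 395.1461181640625), (44.31697082519531, 65.21342468261719), 7.903590679168701)
side scr [0.436113   0.0063153  0.04940014] ((435.6480407714844, 7.25302791595459), (82.17131042480469, 26.739957809448242), 0.8393551111221313)
```

```bash
python3 -m pendant '[[0,0,0,0,0,10.44,-0.3],[0,0,0,0,0,10.44,-0.3],[0,0,0,0,0,10.44,-0.3],[0,0,0,0,0,10.44,-0.3],[0,0,0,0,0,10.44,-0.3]]' 20
python3 -m pendant '[[0,0,0,0,0,10.44,-0.3],[0,0,0,0,0,10.44,-0.3],[0,0,0,0,0,10.44,-0.3],[0.0547,0.0072,0,0,0,0,-0.3],[0.0547,0.0072,0,0,0,0,-0.3]]' 20
python3 -m pendant '[[0.0547,0.0072,0,0,0,0,-0.3],[0.0547,0.0072,0,0,0,0,-0.3],[0.0547,0.0072,0,0,0,0,-0.3],[0.0547,0.0072,0,0,0,0,-0.3],[0.0547,0.0072,0,0,0,0,-0.3]]' 20
python3 -m pendant '[[0,0,0.02,0,0,0,-0.3],[0,0,0.02,0,0,0,-0.3],[0,0,0,0,0,0,-0.3],[0,0,0,0,0,0,-0.3],[0,0,0,0,0,0,-0.3]]' 20
python3 plan.py .4446 .3962 .008 6.5
```

```text
t: 12.52
eef_pos: [0.4368, 0.0104, 0.1633]
ee_rot: [[-0.608, 0.794, -0.004], [0.794, 0.608, 0.0], [0.003, -0.003, -1.0]]
wrist_force: [0.1, 1.0, -0.3]
width: 0.0619
grip_force: 0.0
t: 13.15
eef_pos: [0.4389, 0.1212, 0.1636]
ee_rot: [[-0.111, 0.994, -0.003], [0.994, 0.111, -0.001], [-0.0, -0.003, -1.0]]
wrist_force: [1.0, -0.1, -0.5]
width: 0.0618
grip_force: 0.0
t: 13.78
eef_pos: [0.4436, 0.3976, 0.163]
ee_rot: [[-0.113, 0.994, -0.003], [0.994, 0.113, -0.003], [-0.002, -0.003, -1.0]]
wrist_force: [1.0, -0.4, 1.7]
width: 0.0618
grip_force: 0.0
t: 14.4
eef_pos: [0.4456, 0.3961, 0.1268]
ee_rot: [[-0.112, 0.994, 0.001], [0.994, 0.112, 0.001], [0.001, 0.002, -1.0]]
wrist_force: [-0.6, 0.3, 1.0]
width: 0.062
grip_force: 0.0
t 14.40 pos [0.4456 0.3961 0.1268] yaw 6.43 tilt 0.08 0.06 F [-0.6  0.3  1. ] w 0.0620 g 0.0
turn rz -0.07  shift 0.0002 -0.0009 0.1188
```

```bash
python3 -m pendant '[[0,-0.001,0.05,0,0,0,-0.3],[0,0,0.05,0,0,0,-0.3],[0,0,0.0185,0,0,0,-0.3],[0,0,0,0,0,0,-0.3],[0,0,0,0,0,0,1]]' 25
python3 -m pendant '[[0,0,0,0,0,0,1],[0,0,0,0,0,0,1],[0,0,0,0,0,0,1],[0,0,-0.02,0,0,0,1],[0,0,-0.05,0,0,0,1]]' 25
python3 -m pendant '[[0,0,-0.05,0,0,0,1],[0,0,-0.03,0,0,10.1,1],[0,0,0,0,0,10.1,1],[0,0,0,0,0,10.1,1],[0,0,0,0,0,10.1,1]]' 25
python3 -m pendant '[[-0.0491,0.0223,0,0,0,0,1],[-0.0491,0.0223,0,0,0,0,1],[-0.0491,0.0223,0,0,0,0,1],[-0.0491,0.0223,0,0,0,0,1],[-0.0491,0.0223,0,0,0,0,1]]' 25
python3 -m pendant '[[-0.0358,0.0418,0,0,0,0,1],[-0.0358,0.0418,0,0,0,0,1],[-0.0358,0.0418,0,0,0,0,1],[-0.0358,0.0418,0,0,0,0,1],[-0.0358,0.0418,0,0,0,0,1]]' 25
python3 -m pendant '[[0,0,0.03,0,0,0,1],[0,0,0.02,0,0,0,1],[0,0,0,0,0,0,1],[0,0,0,0,0,0,1],[0,0,0,0,0,0,1]]' 25
python3 plan.py .4735 -.1348 .044 -33.9
```

```text
t: 15.02
eef_pos: [0.4455, 0.3975, 0.0097]
ee_rot: [[-0.113, 0.994, 0.003], [0.994, 0.113, 0.003], [0.002, 0.004, -1.0]]
wrist_force: [-0.4, -0.0, -0.6]
width: 0.0562
grip_force: 0.0
t: 15.65
eef_pos: [0.4416, 0.3946, 0.0754]
ee_rot: [[-0.113, 0.994, -0.006], [0.994, 0.113, -0.004], [-0.003, -0.006, -1.0]]
wrist_force: [1.7, 1.2, -0.7]
width: 0.0438
grip_force: 25.0
t: 16.27
eef_pos: [0.4436, 0.3962, 0.1582]
ee_rot: [[0.563, 0.827, 0.0], [0.827, -0.563, 0.0], [0.0, 0.0, -1.0]]
wrist_force: [1.0, 0.2, -1.1]
width: 0.0441
grip_force: 25.0
t: 16.9
eef_pos: [0.3987, 0.1289, 0.158]
ee_rot: [[0.557, 0.83, 0.001], [0.83, -0.557, 0.0], [0.001, 0.001, -1.0]]
wrist_force: [1.4, -1.3, -0.9]
width: 0.044
grip_force: 25.0
t: 17.52
eef_pos: [0.4731, -0.1366, 0.1582]
ee_rot: [[0.558, 0.83, 0.001], [0.83, -0.558, -0.0], [0.001, 0.001, -1.0]]
wrist_force: [-0.0, 0.8, -1.9]
width: 0.0438
grip_force: 25.0
t: 18.15
eef_pos: [0.4739, -0.1349, 0.1088]
ee_rot: [[0.558, 0.83, 0.002], [0.83, -0.558, -0.001], [0.001, 0.003, -1.0]]
wrist_force: [0.3, -0.1, -0.6]
width: 0.0434
grip_force: 25.0
t 18.15 pos [ 0.4739 -0.1349  0.1088] yaw -33.89 tilt 0.14 -0.05 F [ 0.3 -0.1 -0.6] w 0.0434 g 25.0
turn rz 0.01  shift -0.0001 -0.0004 0.0648
```

```bash
python3 -m pendant '[[0,-0.0004,0.03,0,0,0,1],[0,0,0.02,0,0,0,1],[0,0,0.01,0,0,0,1],[0,0,0.004,0,0,0,1],[0,0,0,0,0,0,1]]' 25
python3 -m pendant '[[0,0,0.001,0,0,0,1],[0,0,0,0,0,0,1],[0,0,0,0,0,0,0.03],[0,0,0,0,0,0,-0.15],[0,0,0,0,0,0,-0.2]]' 25
python3 -m pendant '[[0,0,-0.02,0,0,0,-0.2],[0,0,-0.05,0,0,0,-0.2],[0,0,-0.05,0,0,0,-0.2],[-0.05,0,0,0,0,0,-0.2],[-0.05,0,0,0,0,0,-0.2]]' 20
python3 -m pendant '[[-0.05,0,0,0,0,0,-0.3],[-0.05,0,0,0,0,0,-0.3],[-0.05,0,0,0,0,0,-0.3],[0,0,0,0,0,0,-0.3],[0,0,0,0,0,0,-0.3]]' 20
python3 - <<'E'
from h import *
P=[]
for n in('top','side'):
    im,d,m=cap(n); W=pts(d,m);X,Y,Z=W[...,0],W[...,1],W[...,2]; hsv=cv2.cvtColor(im,cv2.COLOR_RGB2HSV)
    q=(abs(Z-.059)<.007)&(abs(X-.4735)<.06)&(abs(Y+.1348)<.06)&(hsv[...,1]<90)
    if q.sum()>20: print(n,q.sum(),cv2.minAreaRect((W[q][:,:2]*1000).astype(np.float32)))
    P.append(cv2.resize(im[170:270,320:430] if n=='top' else im[250:350,270:380],(380,345),interpolation=cv2.INTER_CUBIC))
    np.savez(n+'2.npz',im=im,W=W)
save(np.hstack(P),'s4')
E
```

```text
t: 18.77
eef_pos: [0.4737, -0.1349, 0.0445]
ee_rot: [[0.558, 0.83, 0.002], [0.83, -0.558, -0.001], [0.0, 0.002, -1.0]]
wrist_force: [0.1, 0.4, -0.6]
width: 0.0437
grip_force: 25.0
t: 19.4
eef_pos: [0.4726, -0.1346, 0.0421]
ee_rot: [[0.558, 0.83, 0.0], [0.83, -0.558, -0.0], [-0.0, 0.0, -1.0]]
wrist_force: [-0.5, 0.4, 0.1]
width: 0.0561
grip_force: 0.0
t: 20.02
eef_pos: [0.4169, -0.2184, 0.1633]
ee_rot: [[0.556, 0.831, 0.002], [0.831, -0.556, -0.001], [-0.0, 0.002, -1.0]]
wrist_force: [0.4, -0.3, -0.3]
width: 0.0572
grip_force: 0.0
t: 20.65
eef_pos: [0.3332, -0.3417, 0.1619]
ee_rot: [[0.558, 0.83, -0.0], [0.83, -0.558, 0.001], [0.001, -0.0, -1.0]]
wrist_force: [-0.5, -0.6, -0.6]
width: 0.062
grip_force: 0.0
top 318 ((473.039794921875, -133.43209838867188), (56.85646057128906, 44.688594818115234), 56.700645446777344)
```

View pics/s4.png

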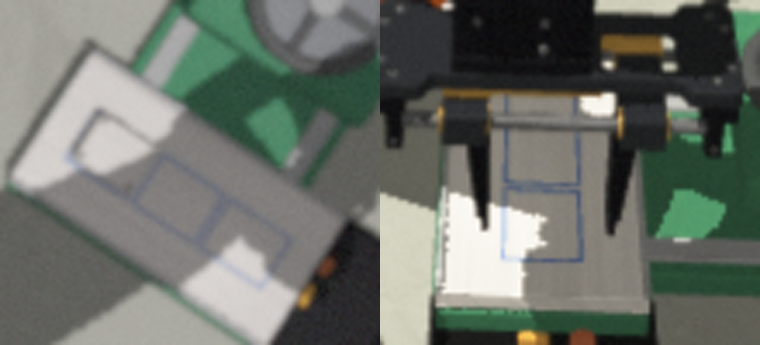

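Run:
```python
from h import *
y=np.array([.5577,.83]); x=np.array([.83,-.5577]); c=np.array([.4367,-.1896])
for n in('top','side'):
  for k in('0','2'):
    f=np.load(n+k+'.npz'); im=f['im'].astype(int); W=f['W']; Q=W[...,:2]-c; py=Q@y*1000; px=Q@x*1000
    b=(im[...,2]-im[...,0]>12)&(abs(px)<50)&(abs(py)<115)&(abs(W[...,2]-.035)<.006)
    if b.sum()<30: continue
    r=cv2.minAreaRect(np.stack([px[b],py[b]],1).astype(np.float32)); print(n,k,b.sum(),np.round(np.hstack([np.ravel(v) for v in r]),1))
    # weighted long lines: x of lines
    w=np.clip(im[...,2]-im[...,0],0,60)
    for lo,hi in((-60,-5),(5,60)): 
        for nm,v,o in(('x',px,py),):
            s=b&(v>-35 if lo<0 else v>5)&(v<-15 if lo<0 else v<35); print(nm,'line',round(np.average(v[s],weights=w[s]),1),end=' ')
    for e in(-99,99):
        s=b&(abs(py-e*.965)<12)&(abs(px)<20); print('yend',round(np.average(py[s],weights=w[s]),1) if s.sum() else None,end=' ')
    print()
f=np.load('side2.npz'); W=f['W']; Z=W[...,2]; q=(abs(Z-.059)<.004)&(abs(W[...,0]-.4735)<.06)&(abs(W[...,1]+.1348)<.06); print(q.sum(),np.nanmean(W[q],0) if q.any() else '')
f=np.load('top2.npz'); W=f['W']; Q=W[...,:2]-c; py=Q@y*1000; px=Q@x*1000
q=(abs(W[...,2]-.058)<.005)&(abs(px)<45)&(abs(py-66)<45); print(cv2.minAreaRect(np.stack([px[q],py[q]],1).astype(np.float32)),px[q].mean(),py[q].mean())
```

```text
top 0 91 [ 6.00e-01 -1.00e-01  4.91e+01  1.94e+02  2.00e-01]
x line -20.2 x line 16.9 yend -95.4 yend None 
top 2 33 [2.000e-01 1.000e-01 4.850e+01 1.917e+02 4.000e-01]
x line -21.7 x line 19.4 yend -95.1 yend 95.0 
side 0 283 [  1.    2.5  50.7 200.3   0. ]
x line -22.2 x line 20.5 yend -95.5 yend 98.2 
side 2 162 [  0.8 -24.4  50.5 146.6   0.3]
x line -22.4 x line 21.2 yend -95.2 yend None 
0 
((-1.2263011932373047, 66.88113403320312), (44.15208435058594, 56.8519172668457), 0.4124620258808136) -1.79212282774563 67.49088984647481
```

```bash
python3 -m pendant '[[0,0,0,0,0,-9.26,-0.3],[0,0,0,0,0,-9.26,-0.3],[0,0,0,0,0,-9.26,-0.3],[0,0,0,0,0,-9.26,-0.3],[0,0,0,0,0,-9.26,-0.3]]' 25
python3 -m pendant '[[0.0522,0.02,0,0,0,0,-0.3],[0.0522,0.02,0,0,0,0,-0.3],[0.0522,0.02,0,0,0,0,-0.3],[0.0522,0.02,0,0,0,0,-0.3],[0.0522,0.02,0,0,0,0,-0.3]]' 25
python3 -m pendant '[[0.0522,0.02,0,0,0,0,-0.3],[0.0522,0.02,0,0,0,0,-0.3],[0.0522,0.02,0,0,0,0,-0.3],[0.05,0.0151,0,0,0,0,-0.3],[0.05,0.0151,0,0,0,0,-0.3]]' 25
python3 -m pendant '[[0.05,0.0151,0,0,0,0,-0.3],[0.05,0.0151,0,0,0,0,-0.3],[0.05,0.0151,0,0,0,0,-0.3],[0,0,0,0,0,0,-0.3],[0,0,0,0,0,0,-0.3]]' 25 
python3 plan.py .6173 .3617 .16 12.4
python3 - <<'E'
from h import *
y=np.array([.5577,.83]); x=np.array([.83,-.5577]); c=np.array([.4367,-.1896])
for n in('top','side'):
    im,d,m=cap(n); W=pts(d,m); Q=W[...,:2]-c; py=Q@y*1000; px=Q@x*1000; np.savez(n+'3.npz',im=im,W=W)
    q=(abs(W[...,2]-.058)<.004)&(abs(px)<45)&(abs(py-66)<45); q=cv2.morphologyEx(q.astype(np.uint8),cv2.MORPH_OPEN,np.ones((3,3)))>0
    if q.sum()>20: print(n,cv2.minAreaRect(np.stack([px[q],py[q]],1).astype(np.float32)),px[q].mean(),py[q].mean())
    X,Y,Z=W[...,0],W[...,1],W[...,2]; q=(abs(Z-.024)<.006)&(abs(X-.617)<.07)&(abs(Y-.362)<.05)
    if q.sum()>20: print(n,'h2',cv2.minAreaRect((W[q][:,:2]*1000).astype(np.float32)))
    q=(X>.5)&(X<.72)&(Y>-.03)&(Y<.26); print('lid',np.nanmax(Z[q]),np.nanmin(X[q&(Z>.1)]))
E
```

```text
t: 21.38
eef_pos: [0.3341, -0.3409, 0.1621]
ee_rot: [[-0.222, 0.975, 0.0], [0.975, 0.222, 0.0], [0.0, 0.0, -1.0]]
wrist_force: [0.1, -0.8, 0.1]
width: 0.0617
grip_force: 0.0
t: 22.0
eef_pos: [0.3749, -0.0629, 0.1623]
ee_rot: [[-0.216, 0.976, 0.001], [0.976, 0.216, -0.0], [-0.0, 0.001, -1.0]]
wrist_force: [0.8, -0.1, 0.6]
width: 0.0614
grip_force: 0.0
t: 22.62
eef_pos: [0.4071, 0.2074, 0.1623]
ee_rot: [[-0.218, 0.976, 0.001], [0.976, 0.218, 0.0], [0.0, 0.001, -1.0]]
wrist_force: [0.3, -0.8, 0.7]
width: 0.0623
grip_force: 0.0
t: 23.25
eef_pos: [0.4189, 0.361, 0.1618]
ee_rot: [[-0.217, 0.976, -0.001], [0.976, 0.217, -0.001], [-0.001, -0.001, -1.0]]
wrist_force: [0.3, -0.7, -0.1]
width: 0.0624
grip_force: 0.0
t 23.25 pos [0.4189 0.361  0.1618] yaw 12.52 tilt -0.04 -0.05 F [ 0.3 -0.7 -0.1] w 0.0624 g 0.0
turn rz 0.12  shift -0.0419 0.1939 0.0018
top ((1.0474987030029297, 66.14864349365234), (55.672969818115234, 42.63761520385742), 79.69788360595703) -0.381080700363714 64.57186201960502
top h2 ((617.4417724609375, 362.46490478515625), (44.3992919921875, 56.633174896240234), 12.353736877441406)
lid 0.24286325948789922 0.6384785967842197
side ((0.20800209045410156, 64.75910186767578), (43.55918502807617, 57.53023147583008), 0.16978894174098969) -0.25109893056262006 60.61598931219882
side h2 ((615.99072265625, 360.91650390625), (45.44275665283203, 61.09965133666992), 13.981738090515137)
lid 0.24383858393158242 0.5356867941804564
```

```bash
python3 -m pendant '[[-0.0104,0.0484,0,0,0,0.1,-0.3],[-0.0104,0.0484,0,0,0,0,-0.3],[-0.0104,0.0484,0,0,0,0,-0.3],[-0.0104,0.0484,0,0,0,0,-0.3],[0,0,0.04,0,0,0,-0.3]]' 25
python3 -m pendant '[[0,0,0.03,0,0,0,-0.3],[0,0,0,0,0,0,-0.3],[0,0,0,0,0,0,-0.3],[0,0,0,0,0,0,-0.3],[0,0,0,0,0,0,-0.3]]' 25 
python3 plan.py .6171 .3618 .0095 12.4
python3 - <<'E'
from h import *
im,d,m=cap('side'); a=cv2.resize(im[110:210,200:310],(380,345),interpolation=cv2.INTER_CUBIC)
f=np.load('side3.npz'); b=cv2.resize(f['im'][250:350,270:380],(380,345),interpolation=cv2.INTER_CUBIC)
save(np.hstack([a,b]),'s5')
E
```

```text
t: 23.98
eef_pos: [0.624, 0.3605, 0.1268]
ee_rot: [[-0.209, 0.978, 0.009], [0.978, 0.209, 0.004], [0.002, 0.01, -1.0]]
wrist_force: [-0.2, 1.4, -0.3]
width: 0.062
grip_force: 0.0
t: 24.6
eef_pos: [0.6187, 0.3616, 0.0941]
ee_rot: [[-0.213, 0.977, 0.003], [0.977, 0.213, 0.001], [0.001, 0.003, -1.0]]
wrist_force: [0.7, -0.5, -0.1]
width: 0.0618
grip_force: 0.0
t 24.60 pos [0.6187 0.3616 0.0941] yaw 12.30 tilt 0.14 0.07 F [ 0.7 -0.5 -0.1] w 0.0618 g 0.0
turn rz -0.10  shift 0.0005 -0.0015 0.0846
```

View pics/s5.png

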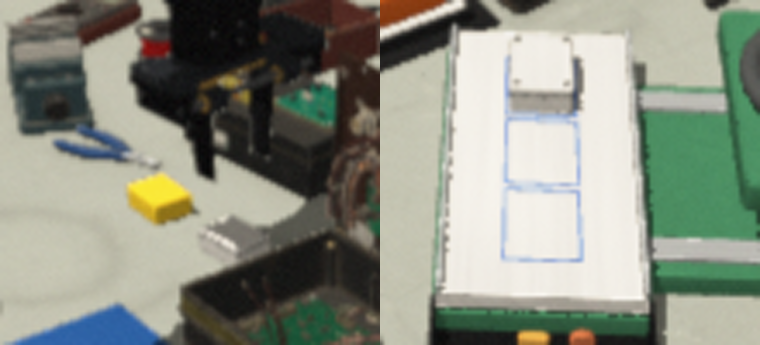

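```bash
python3 -m pendant '[[0.0005,-0.0015,0.05,0,0,0,-0.3],[0,0,0.025,0,0,0,-0.3],[0,0,0.0095,0,0,0,-0.3],[0,0,0,0,0,0,-0.3],[0,0,0,0,0,0,1]]' 25
python3 -m pendant '[[0,0,0,0,0,0,1],[0,0,0,0,0,0,1],[0,0,0,0,0,0,1],[0,0,-0.02,0,0,0,1],[0,0,-0.05,0,0,0,1]]' 25
python3 -m pendant '[[0,0,-0.05,0,0,0,1],[0,0,-0.03,0,0,0,1],[0.0112,-0.0531,0,0,0,0,1],[0.0112,-0.0531,0,0,0,0,1],[0.0112,-0.0531,0,0,0,0,1]]' 25
python3 -m pendant '[[0.0112,-0.0531,0,0,0,0,1],[0,0,0,0,0,9.26,1],[0,0,0,0,0,9.26,1],[0,0,0,0,0,9.26,1],[0,0,0,0,0,9.26,1]]' 25
python3 -m pendant '[[0,0,0,0,0,9.26,1],[-0.0477,0.0321,0,0,0,0,1],[-0.0477,0.0321,0,0,0,0,1],[-0.0477,0.0321,0,0,0,0,1],[-0.0477,0.0321,0,0,0,0,1]]' 25
python3 -m pendant '[[-0.0408,0.0349,0,0,0,0,1],[-0.0408,0.0349,0,0,0,0,1],[-0.0408,0.0349,0,0,0,0,1],[-0.0408,0.0349,0,0,0,0,1],[-0.0408,0.0349,0,0,0,0,1]]' 25
python3 -m pendant '[[-0.0408,0.0349,0,0,0,0,1],[0,0,0.03,0,0,0,1],[0,0,0.02,0,0,0,1],[0,0,0,0,0,0,1],[0,0,0,0,0,0,1]]' 25
python3 plan.py .4370 -.1898 .0440 -33.9
```

```text
t: 25.28
eef_pos: [0.6177, 0.362, 0.0095]
ee_rot: [[-0.213, 0.977, 0.003], [0.977, 0.213, 0.001], [0.001, 0.003, -1.0]]
wrist_force: [1.0, -1.4, 0.3]
width: 0.0564
grip_force: 0.0
t: 25.9
eef_pos: [0.6135, 0.36, 0.0747]
ee_rot: [[-0.213, 0.977, -0.008], [0.977, 0.213, -0.004], [-0.002, -0.008, -1.0]]
wrist_force: [0.1, 0.0, 0.1]
width: 0.044
grip_force: 25.0
t: 26.52
eef_pos: [0.4518, 0.36, 0.1583]
ee_rot: [[-0.212, 0.977, -0.0], [0.977, 0.212, 0.0], [0.0, -0.0, -1.0]]
wrist_force: [0.4, 0.4, -0.3]
width: 0.0438
grip_force: 25.0
t: 27.15
eef_pos: [0.3989, 0.3598, 0.1583]
ee_rot: [[0.423, 0.906, -0.0], [0.906, -0.423, 0.0], [0.0, -0.0, -1.0]]
wrist_force: [0.9, 0.1, -0.5]
width: 0.0438
grip_force: 25.0
t: 27.78
eef_pos: [0.3985, 0.1284, 0.1583]
ee_rot: [[0.559, 0.829, 0.001], [0.829, -0.559, 0.0], [0.001, 0.001, -1.0]]
wrist_force: [1.0, -0.5, -0.6]
width: 0.0438
grip_force: 25.0
t: 28.4
eef_pos: [0.4293, -0.1385, 0.1585]
ee_rot: [[0.56, 0.829, 0.001], [0.829, -0.56, -0.0], [0.0, 0.001, -1.0]]
wrist_force: [1.3, 1.1, 0.4]
width: 0.044
grip_force: 25.0
t: 29.02
eef_pos: [0.4362, -0.1902, 0.1089]
ee_rot: [[0.559, 0.829, 0.001], [0.829, -0.559, -0.001], [0.0, 0.001, -1.0]]
wrist_force: [1.0, 0.6, -0.2]
width: 0.044
grip_force: 25.0
t 29.02 pos [ 0.4362 -0.1902  0.1089] yaw -33.99 tilt 0.07 -0.04 F [ 1.   0.6 -0.2] w 0.0440 g 25.0
turn rz -0.09  shift 0.0008 0.0005 0.0649
```

```bash
python3 -m pendant '[[0.0008,0.0005,0.03,0,0,0,1],[0,0,0.02,0,0,0,1],[0,0,0.01,0,0,0,1],[0,0,0.004,0,0,0,1],[0,0,0,0,0,0,1]]' 25
python3 -m pendant '[[0,0,0.001,0,0,0,1],[0,0,0,0,0,0,1],[0,0,0,0,0,0,0.03],[0,0,0,0,0,0,-0.15],[0,0,0,0,0,0,-0.2]]' 25
python3 -m pendant '[[0,0,-0.02,0,0,0,-0.2],[0,0,-0.05,0,0,0,-0.2],[0,0,-0.05,0,0,0,-0.2],[0,0.0,-0.05,0,0,0,0],[0,0,-0.02,0,0,0,0]]' 20
python3 -m pendant '[[0,0.05,0,0,0,0,0],[0,0.05,0,0,0,0,0],[0,0.05,0,0,0,0,0],[0,0,0,0,0,0,0],[0,0,0,0,0,0,0]]' 20
python3 plan.py .628 -.317 .23 -33.9
python3 - <<'E'
from h import *
y=np.array([.5577,.83]); x=np.array([.83,-.5577]); c=np.array([.4367,-.1896])
for n in('top0','side0'):
    W=np.load(n+'.npz')['W']; Q=W[...,:2]-c; py=Q@y*1000; px=Q@x*1000
    for zl in(.13,.16,.19):
        q=(W[...,2]>zl)&(px>100)&(px<340)&(abs(py)<160); q&=~((abs(px-230)<18)&(abs(py)<18))
        if q.any(): print(n,zl,q.sum(),px[q].min(),px[q].max(),py[q].min(),py[q].max())
im,d,m=cap('side'); W=pts(d,m); Q=W[...,:2]-c; py=Q@y*1000; px=Q@x*1000
for e in(66,0):
    q=(abs(W[...,2]-.058)<.004)&(abs(px)<45)&(abs(py-e)<32); q=cv2.morphologyEx(q.astype(np.uint8),cv2.MORPH_OPEN,np.ones((3,3)))>0
    if q.sum()>20: print(cv2.minAreaRect(np.stack([px[q],py[q]],1).astype(np.float32)))
save(im,'s6',7,(280,240,385,325))
E
```

```text
t: 29.65
eef_pos: [0.4373, -0.1901, 0.0447]
ee_rot: [[0.559, 0.829, 0.002], [0.829, -0.559, -0.001], [0.0, 0.002, -1.0]]
wrist_force: [-0.1, 0.6, 0.3]
width: 0.0439
grip_force: 25.0
t: 30.28
eef_pos: [0.4365, -0.1897, 0.0425]
ee_rot: [[0.559, 0.829, -0.0], [0.829, -0.559, 0.0], [-0.0, -0.0, -1.0]]
wrist_force: [-0.4, 0.4, 0.4]
width: 0.0561
grip_force: 0.0
t: 30.9
eef_pos: [0.4378, -0.1904, 0.2362]
ee_rot: [[0.559, 0.829, 0.005], [0.829, -0.559, -0.003], [0.0, 0.006, -1.0]]
wrist_force: [-0.0, -0.5, -0.6]
width: 0.0483
grip_force: 0.0
t: 31.52
eef_pos: [0.56, -0.2731, 0.2308]
ee_rot: [[0.559, 0.829, -0.003], [0.829, -0.559, 0.002], [-0.0, -0.003, -1.0]]
wrist_force: [1.1, -0.1, 0.2]
width: 0.0476
grip_force: 0.0
t 31.52 pos [ 0.56   -0.2731  0.2308] yaw -34.01 tilt -0.17 0.10 F [ 1.1 -0.1  0.2] w 0.0476 g 0.0
turn rz -0.11  shift 0.0015 0.0809 0.0008
top0 0.13 321 190.15561418755786 325.45549204209067 -114.86468209323803 -64.97838407298414
top0 0.16 150 190.15561418755786 274.3415909331285 -114.86468209323803 -86.96178268376467
top0 0.19 56 190.15561418755786 236.06492932247576 -114.86468209323803 -99.96948061134685
side0 0.13 542 190.96239577826893 326.5928367861362 -117.194272860369 -69.57496040140613
side0 0.16 247 190.96239577826893 269.3580000596635 -117.194272860369 -90.27417703902505
side0 0.19 89 190.96239577826893 232.8162612644606 -117.194272860369 -101.6993263642038
((-0.32929420471191406, 63.496944427490234), (56.72505569458008, 43.50615310668945), 88.90176391601562)
((0.6404972076416016, -0.3699951171875), (59.85367202758789, 43.848628997802734), 89.34246063232422)
```

View pics/s6.png

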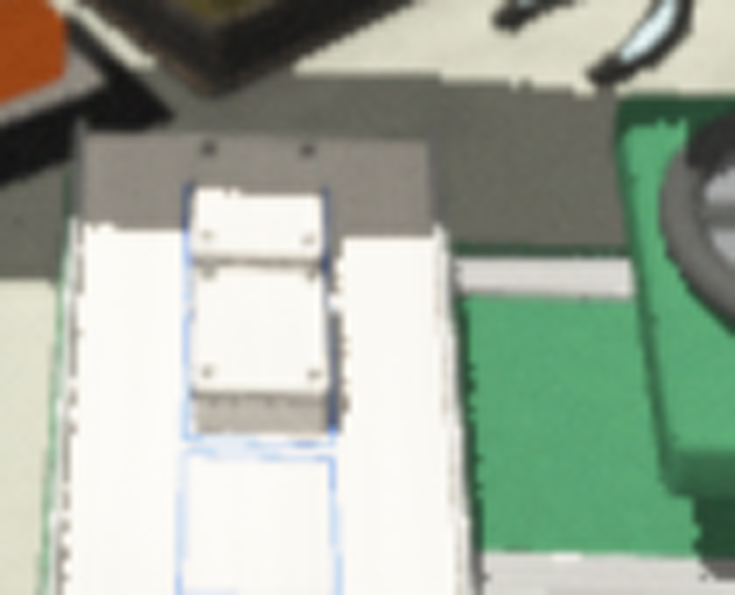

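```bash
python3 -m pendant '[[0.0001,0.04,0,0,0,-0.1,0],[0,0.04,0,0,0,0,0],[0,0,0.02,0,0,0,0],[0,0,0,0,0,0,0],[0,0,0,0,0,0,0]]' 12
python3 plan.py .6264 -.3176 .13 -33.9
python3 - <<'E'
from h import *
im,d,m=cap('side'); save(im,'s7',3.5,(330,180,510,340))
E
```

```text
t: 32.2
eef_pos: [0.6263, -0.3174, 0.2128]
ee_rot: [[0.558, 0.83, -0.0], [0.83, -0.558, 0.0], [-0.0, -0.001, -1.0]]
wrist_force: [0.2, -0.3, 0.9]
width: 0.0474
grip_force: 0.0
t 32.20 pos [ 0.6263 -0.3174  0.2128] yaw -33.90 tilt -0.03 0.02 F [ 0.2 -0.3  0.9] w 0.0474 g 0.0
turn rz 0.00  shift -0.0001 0.0002 0.0828
```

View pics/s7.png

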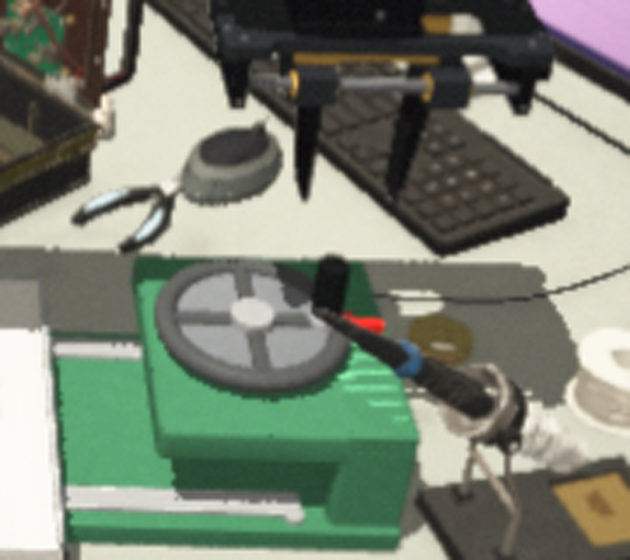

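```bash
python3 -m pendant '[[0,0,0.03,0,0,0,0],[0,0,0.03,0,0,0,0],[0,0,0.018,0,0,0,0],[0,0,0.003,0,0,0,0],[0,0,0,0,0,0,0]]' 12
python3 -m pendant '[[0,0,0,0,0,0,0.5],[0,0,0,0,0,0,0.8],[0,0,0,0,0,0,0.8],[0,0,0,0,0,0,0.8],[0,0,0,0,0,0,0.8]]' 12
python3 plan.py .6264 -.3176 .13 -33.9
```

```text
t: 32.88
eef_pos: [0.6278, -0.3185, 0.1329]
ee_rot: [[0.558, 0.83, 0.001], [0.83, -0.558, -0.001], [0.0, 0.002, -1.0]]
wrist_force: [-0.1, 0.3, 0.0]
width: 0.0479
grip_force: 0.0
t: 33.5
eef_pos: [0.6279, -0.3186, 0.1322]
ee_rot: [[0.558, 0.83, 0.002], [0.83, -0.558, -0.001], [0.0, 0.002, -1.0]]
wrist_force: [1.7, -1.2, 1.0]
width: 0.0196
grip_force: 12.0
t 33.50 pos [ 0.6279 -0.3186  0.1322] yaw -33.91 tilt 0.09 -0.05 F [ 1.7 -1.2  1. ] w 0.0196 g 12.0
turn rz -0.01  shift -0.0000 -0.0018 0.0022
```

```bash
python3 -m pendant '[[-0.01165,-0.00153,0,0,0,0,0.8],[-0.01085,-0.0045,0,0,0,0,0.8],[-0.00932,-0.00715,0,0,0,0,0.8],[-0.00715,-0.00932,0,0,0,0,0.8],[-0.0045,-0.01085,0,0,0,0,0.8]]' 12
python3 plan.py .589 -.2925 .13 -33.9
```

```text
t: 34.12
eef_pos: [0.5752, -0.3359, 0.1321]
ee_rot: [[0.558, 0.83, 0.001], [0.83, -0.558, -0.0], [0.0, 0.001, -1.0]]
wrist_force: [4.8, 1.1, 2.0]
width: 0.0198
grip_force: 12.0
t 34.12 pos [ 0.5752 -0.3359  0.1321] yaw -33.93 tilt 0.07 -0.02 F [4.8 1.1 2. ] w 0.0198 g 12.0
turn rz -0.03  shift 0.0437 -0.0128 0.0021
```

```bash
python3 -m pendant '[[-0.00153,-0.01165,0,0,0,0,0.8],[0.00153,-0.01165,0,0,0,0,0.8],[0.0045,-0.01085,0,0,0,0,0.8],[0.00715,-0.00932,0,0,0,0,0.8],[0.00932,-0.00715,0,0,0,0,0.8]]' 12
python3 -m pendant '[[0.01085,-0.0045,0,0,0,0,0.8],[0.01165,-0.00153,0,0,0,0,0.8],[0.01165,0.00153,0,0,0,0,0.8],[0.01085,0.0045,0,0,0,0,0.8],[0.00932,0.00715,0,0,0,0,0.8]]' 12
python3 plan.py .589 -.2925 .13 -33.9
```

```text
t: 34.75
eef_pos: [0.5456, -0.2899, 0.1322]
ee_rot: [[0.558, 0.83, 0.002], [0.83, -0.558, -0.002], [-0.0, 0.003, -1.0]]
wrist_force: [8.7, -3.0, -0.0]
width: 0.0196
grip_force: 12.0
t: 35.38
eef_pos: [0.5803, -0.2496, 0.1321]
ee_rot: [[0.557, 0.83, -0.003], [0.83, -0.557, -0.003], [-0.004, -0.001, -1.0]]
wrist_force: [-2.6, -6.1, 4.0]
width: 0.0195
grip_force: 12.0
t 35.38 pos [ 0.5803 -0.2496  0.1321] yaw -33.88 tilt -0.17 -0.14 F [-2.6 -6.1  4. ] w 0.0195 g 12.0
turn rz 0.02  shift -0.0308 0.0312 0.0021
```

```bash
python3 -m pendant '[[0.00715,0.00932,0,0,0,0,0.8],[0.0045,0.01085,0,0,0,0,0.8],[0.00153,0.01165,0,0,0,0,0.8],[-0.00153,0.01165,0,0,0,0,0.8],[-0.0045,0.01085,0,0,0,0,0.8]]' 12
python3 -m pendant '[[-0.00715,0.00932,0,0,0,0,0.8],[-0.00932,0.00715,0,0,0,0,0.8],[-0.01085,0.0045,0,0,0,0,0.8],[-0.0077,0.0012,0,0,0,0,0.8],[-0.00395,0.00033,0,0,0,0,0.8]]' 12
python3 -m pendant '[[0,0,0,0,0,0,0.8],[0,0,0,0,0,0,0.8],[0,0,0,0,0,0,0.8],[0,0,0,0,0,0,0.8],[0,0,0,0,0,0,0.8]]' 12
python3 plan.py .6279 -.3186 .1322 -33.9
```

```text
t: 36.0
eef_pos: [0.6299, -0.2715, 0.132]
ee_rot: [[0.557, 0.83, -0.003], [0.83, -0.557, 0.004], [0.001, -0.004, -1.0]]
wrist_force: [-3.3, 2.6, 8.2]
width: 0.0197
grip_force: 12.0
t: 36.62
eef_pos: [0.6276, -0.319, 0.1321]
ee_rot: [[0.558, 0.83, 0.001], [0.83, -0.558, -0.001], [-0.0, 0.002, -1.0]]
wrist_force: [3.5, -1.4, 4.0]
width: 0.0198
grip_force: 12.0
t: 37.25
eef_pos: [0.6273, -0.3194, 0.1321]
ee_rot: [[0.558, 0.83, 0.001], [0.83, -0.558, -0.003], [-0.002, 0.002, -1.0]]
wrist_force: [3.8, -3.8, 4.5]
width: 0.0195
grip_force: 12.0
t 37.25 pos [ 0.6273 -0.3194  0.1321] yaw -33.92 tilt 0.03 -0.15 F [ 3.8 -3.8  4.5] w 0.0195 g 12.0
turn rz -0.02  shift 0.0010 0.0000 -0.0001
```

```bash
python3 -m pendant '[[0.001,0,0,0,0,0,0.8],[0,0,0,0,0,0,0.8],[0,0,0,0,0,0,0.3],[0,0,0,0,0,0,0],[0,0,0,0,0,0,0]]' 12
python3 -m pendant '[[0,0,-0.02,0,0,0,0],[0,0,-0.05,0,0,0,0],[0,0,-0.02,0,0,0,-0.2],[0,-0.057,0,0,0,0,-0.2],[0,-0.057,0,0,0,0,-0.2]]' 12
python3 -m pendant '[[0,-0.057,0,0,0,0,-0.2],[0,-0.057,0,0,0,0,-0.2],[0,0,0,0,0,0,-0.2],[0,0,0,0,0,0,-0.2],[0,0,0,0,0,0,-0.2]]' 12
python3 - <<'E'
from h import *
y=np.array([.5577,.83]); x=np.array([.83,-.5577]); c=np.array([.4367,-.1896])
for n in('top','side'):
    im,d,m=cap(n); W1=pts(d,m); np.savez(n+'4.npz',im=im,W=W1)
    for k,W in(('0',np.load(n+'0.npz')['W']),('now',W1)):
        for lab,q in (('knob',(abs(W[...,0]-.627)<.03)&(abs(W[...,1]+.318)<.03)&(W[...,2]>.145)),('redmark',None)):
            if q is None: continue
            print(n,k,lab,q.sum(),W[q].mean(0).round(4))
    W=W1; Q=W[...,:2]-c; py=Q@y*1000; px=Q@x*1000
    for e in(66,0):
        q=(abs(W[...,2]-.058)<.004)&(abs(px)<45)&(abs(py-e)<32)
        if q.sum()>20: print(n,cv2.minAreaRect(np.stack([px[q],py[q]],1).astype(np.float32)))
save(cv2.imread and im,'s8',3.2,(265,220,455,370))
E
python3 plan.py .4370 -.1898 .0440 -33.9
```

```text
t: 37.88
eef_pos: [0.6267, -0.3167, 0.13]
ee_rot: [[0.558, 0.83, -0.003], [0.83, -0.558, 0.002], [-0.0, -0.004, -1.0]]
wrist_force: [0.8, 1.2, 0.1]
width: 0.0437
grip_force: 0.0
t: 38.5
eef_pos: [0.5324, -0.2533, 0.222]
ee_rot: [[0.558, 0.83, 0.0], [0.83, -0.558, -0.0], [0.0, 0.0, -1.0]]
wrist_force: [0.7, -0.6, 0.6]
width: 0.0567
grip_force: 0.0
t: 39.12
eef_pos: [0.4397, -0.1909, 0.2222]
ee_rot: [[0.558, 0.83, 0.001], [0.83, -0.558, -0.0], [0.0, 0.001, -1.0]]
wrist_force: [-0.1, -0.5, 0.6]
width: 0.0574
grip_force: 0.0
top 0 knob 53 [ 0.6275 -0.3169  0.1551]
top now knob 54 [ 0.6274 -0.3169  0.1546]
top ((-1.5050029754638672, 66.79241943359375), (44.35366439819336, 56.49379348754883), 0.1433279663324356)
top ((-0.2730598449707031, 9.909889221191406), (40.29573059082031, 44.78755569458008), 88.63257598876953)
side 0 knob 83 [ 0.6259 -0.3206  0.1543]
side now knob 81 [ 0.6259 -0.3205  0.1542]
side ((0.23637962341308594, 64.6693344116211), (43.55858612060547, 60.55663299560547), 0.35155463218688965)
side ((1.0744132995605469, -0.7583732604980469), (43.947967529296875, 62.08794021606445), 0.29889944195747375)
t 39.23 pos [ 0.4395 -0.1909  0.2218] yaw -33.92 tilt -0.01 0.00 F [ 0.2 -0.2  0.2] w 0.0568 g 0.0
turn rz -0.02  shift -0.0005 -0.0027 0.1778
```

View pics/s8.png

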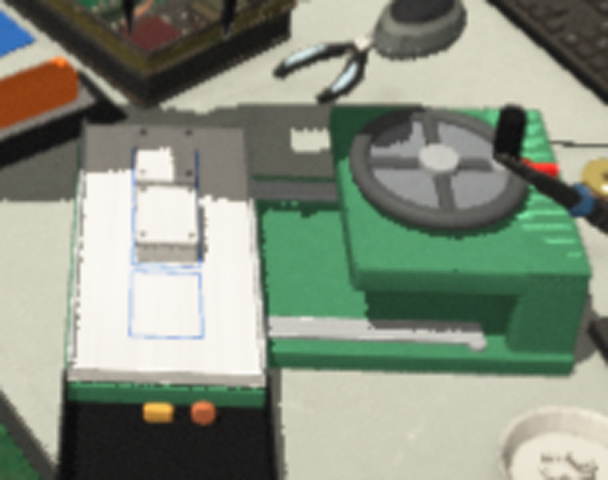

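```bash
python3 -m pendant '[[-0.0005,-0.0025,0.05,0,0,0,-0.2],[0,0,0.05,0,0,0,-0.2],[0,0,0.05,0,0,0,-0.2],[0,0,0.02,0,0,0,-0.2],[0,0,0.007,0,0,0,-0.2]]' 25
python3 -m pendant '[[0,0,0,0,0,0,-0.2],[0,0,0,0,0,0,1],[0,0,0,0,0,0,1],[0,0,0,0,0,0,1],[0,0,-0.02,0,0,0,1]]' 25
python3 -m pendant '[[0,0,-0.05,0,0,0,1],[0,0,-0.05,0,0,-9.75,1],[0,0,0,0,0,-9.75,1],[0,0,0,0,0,-9.75,1],[0,0,0,0,0,-9.75,1]]' 25
python3 -m pendant '[[0.0593,0.0016,0,0,0,0,1],[0.0593,0.0016,0,0,0,0,1],[0.0593,0.0016,0,0,0,0,1],[0.0593,0.0016,0,0,0,0,1],[0.0593,0.0016,0,0,0,0,1]]' 25
python3 -m pendant '[[0.0593,0.0016,0,0,0,0,1],[0,0,0.05,0,0,0,1],[0,0,0.02,0,0,0,1],[0,0,0,0,0,0,1],[0,0,0,0,0,0,1]]' 25
python3 plan.py .415 .165 .013 5.1
```

```text
t: 39.85
eef_pos: [0.4357, -0.189, 0.0428]
ee_rot: [[0.558, 0.83, -0.003], [0.83, -0.558, 0.002], [-0.0, -0.004, -1.0]]
wrist_force: [-0.2, 0.3, 1.1]
width: 0.0575
grip_force: 0.0
t: 40.48
eef_pos: [0.435, -0.1885, 0.0635]
ee_rot: [[0.558, 0.83, -0.003], [0.83, -0.558, 0.002], [-0.0, -0.004, -1.0]]
wrist_force: [-0.2, 0.8, -2.3]
width: 0.0437
grip_force: 25.0
t: 41.1
eef_pos: [0.4361, -0.189, 0.1647]
ee_rot: [[-0.094, 0.996, -0.0], [0.996, 0.094, 0.0], [0.0, -0.0, -1.0]]
wrist_force: [-0.0, 0.3, -0.6]
width: 0.0441
grip_force: 25.0
t: 41.72
eef_pos: [0.4173, 0.1086, 0.1648]
ee_rot: [[-0.089, 0.996, 0.001], [0.996, 0.089, 0.0], [-0.0, 0.001, -1.0]]
wrist_force: [0.4, 0.1, -0.5]
width: 0.0441
grip_force: 25.0
t: 42.35
eef_pos: [0.415, 0.1661, 0.0958]
ee_rot: [[-0.088, 0.996, 0.002], [0.996, 0.088, 0.0], [0.0, 0.002, -1.0]]
wrist_force: [-0.3, -0.2, -1.6]
width: 0.0437
grip_force: 25.0
t 42.35 pos [0.415  0.1661 0.0958] yaw 5.07 tilt 0.09 0.03 F [-0.3 -0.2 -1.6] w 0.0437 g 25.0
turn rz -0.03  shift -0.0011 -0.0001 0.0828
```

```bash
python3 -m pendant '[[-0.001,0,0.05,0,0,0,1],[0,0,0.02,0,0,0,1],[0,0,0.01,0,0,0,1],[0,0,0.004,0,0,0,1],[0,0,0,0,0,0,1]]' 25
python3 -m pendant '[[0,0,0.001,0,0,0,1],[0,0,0,0,0,0,1],[0,0,0,0,0,0,0.03],[0,0,0,0,0,0,-0.15],[0,0,0,0,0,0,-0.2]]' 25
python3 -m pendant '[[0,0,-0.03,0,0,0,-0.2],[0,0,-0.06,0,0,0,-0.2],[0,0,-0.06,0,0,0,-0.2],[0,0,0,0,0,9.75,-0.2],[0,0,0,0,0,9.75,-0.2]]' 25
python3 -m pendant '[[0,0,0,0,0,9.75,-0.2],[0,0,0,0,0,9.75,-0.2],[-0.0432,0.0431,0,0,0,0,-0.2],[-0.0432,0.0431,0,0,0,0,-0.2],[-0.0432,0.0431,0,0,0,0,-0.2]]' 25
python3 -m pendant '[[-0.0432,0.0431,0,0,0,0,-0.2],[-0.0432,0.0431,0,0,0,0,-0.2],[0,0,0.05,0,0,0,-0.2],[0,0,0,0,0,0,-0.2],[0,0,0,0,0,0,-0.2]]' 25
python3 plan.py .4733 -.1343 .043 -33.9
python3 - <<'E'
from h import *
for n in('side','top'):
    im,d,m=cap(n); W=pts(d,m);X,Y,Z=W[...,0],W[...,1],W[...,2]
    for l,c,z,w in(('A',(.415,.165),.027,.06),('B',(.4733,-.1343),.059,.045)):
        q=(abs(Z-z)<.006)&(abs(X-c[0])<w)&(abs(Y-c[1])<w); q=cv2.morphologyEx(q.astype(np.uint8),cv2.MORPH_OPEN,np.ones((3,3)))>0
        if q.sum()>20: print(n,l,cv2.minAreaRect((W[q][:,:2]*1000).astype(np.float32)),W[q][:,2].mean())
    q=(Z>.045)&(Z<.06)&(abs(X-.43)<.1)&(abs(Y)<.1)&(im[...,0].astype(int)-im[...,2]>60)
    if q.sum(): print(n,'scr',q.sum(),cv2.minAreaRect((W[q][:,:2]*1000).astype(np.float32)))
E
```

```text
t: 42.98
eef_pos: [0.4156, 0.1651, 0.0139]
ee_rot: [[-0.089, 0.996, 0.0], [0.996, 0.089, -0.0], [-0.0, 0.0, -1.0]]
wrist_force: [-6.2, -2.8, 11.8]
width: 0.0441
grip_force: 25.0
t: 43.6
eef_pos: [0.4149, 0.1651, 0.0101]
ee_rot: [[-0.089, 0.996, 0.001], [0.996, 0.089, 0.0], [0.0, 0.001, -1.0]]
wrist_force: [0.0, 0.5, -0.4]
width: 0.0566
grip_force: 0.0
t: 44.22
eef_pos: [0.4151, 0.1652, 0.161]
ee_rot: [[0.254, 0.967, 0.003], [0.967, -0.254, 0.001], [0.001, 0.002, -1.0]]
wrist_force: [0.2, -0.4, 0.2]
width: 0.0569
grip_force: 0.0
t: 44.85
eef_pos: [0.4496, -0.0163, 0.1598]
ee_rot: [[0.557, 0.83, 0.001], [0.83, -0.557, -0.0], [0.0, 0.001, -1.0]]
wrist_force: [1.3, 0.2, -0.2]
width: 0.0569
grip_force: 0.0
t: 45.48
eef_pos: [0.473, -0.1341, 0.1105]
ee_rot: [[0.557, 0.83, 0.0], [0.83, -0.557, -0.0], [0.0, 0.0, -1.0]]
wrist_force: [0.3, 0.2, -0.1]
width: 0.0573
grip_force: 0.0
t 45.48 pos [ 0.473  -0.1341  0.1105] yaw -33.86 tilt 0.02 -0.00 F [ 0.3  0.2 -0.1] w 0.0573 g 0.0
turn rz 0.04  shift -0.0000 0.0003 0.0675
side A ((442.6436462402344, 165.32830810546875), (44.61481475830078, 63.579524993896484), 3.2797441482543945) 0.02766896930866326
side B ((472.91058349609375, -134.92686462402344), (58.188743591308594, 43.803733825683594), 54.86709213256836) 0.05974235644999155
side scr 204 ((435.8478698730469, 7.031157493591309), (79.3702163696289, 28.404577255249023), 2.745861530303955)
top A ((442.2487487792969, 163.3922882080078), (43.291988372802734, 55.5917854309082), 5.1944451332092285) 0.026601669311236344
top scr 214 ((438.14093017578125, 10.883419036865234), (22.594526290893555, 78.44070434570312), 89.56687927246094)
```

```bash
python3 -m pendant '[[0,0.0003,0.04,0,0,0,-0.2],[0,0,0.02,0,0,0,-0.2],[0,0,0.0075,0,0,0,-0.2],[0,0,0,0,0,0,-0.2],[0,0,0,0,0,0,1]]' 25
python3 -m pendant '[[0,0,0,0,0,0,1],[0,0,0,0,0,0,1],[0,0,0,0,0,0,1],[0,0,-0.02,0,0,0,1],[0,0,-0.05,0,0,0,1]]' 25
python3 -m pendant '[[0,0,-0.05,0,0,0,1],[0,0,0,0,0,-9.75,1],[0,0,0,0,0,-9.75,1],[0,0,0,0,0,-9.75,1],[0,0,0,0,0,-9.75,1]]' 25
python3 plan.py .415 .265 .16 5.1
```

```text
t: 46.2
eef_pos: [0.4742, -0.1349, 0.0438]
ee_rot: [[0.558, 0.83, 0.003], [0.83, -0.558, -0.001], [0.001, 0.003, -1.0]]
wrist_force: [0.8, -0.4, 0.1]
width: 0.0512
grip_force: 0.0
t: 46.82
eef_pos: [0.4702, -0.1337, 0.1095]
ee_rot: [[0.558, 0.83, -0.007], [0.83, -0.558, 0.003], [-0.002, -0.008, -1.0]]
wrist_force: [0.7, -0.3, -1.4]
width: 0.0438
grip_force: 25.0
t: 47.45
eef_pos: [0.4725, -0.1345, 0.1615]
ee_rot: [[-0.094, 0.996, -0.001], [0.996, 0.094, 0.0], [0.0, -0.001, -1.0]]
wrist_force: [-0.1, 0.4, -1.0]
width: 0.0437
grip_force: 25.0
t 47.45 pos [ 0.4725 -0.1345  0.1615] yaw 5.41 tilt -0.06 0.02 F [-0.1  0.4 -1. ] w 0.0437 g 25.0
turn rz 0.31  shift 0.4030 -0.0218 0.0015
```

```bash
python3 -m pendant '[[0.03,-0.05,0,0,0,0.3,1],[0.0533,0.004,0,0,0,0,1],[0.0533,0.004,0,0,0,0,1],[0.0533,0.004,0,0,0,0,1],[0.0533,0.004,0,0,0,0,1]]' 25
python3 -m pendant '[[0.0533,0.004,0,0,0,0,1],[0.0533,0.004,0,0,0,0,1],[0.0533,0.004,0,0,0,0,1],[0,0,0.05,0,0,0,1],[0,0,0,0,0,0,1]]' 25
python3 -m pendant '[[0,0,0.05,0,0,0,1],[0,0,0.03,0,0,0,1],[0,0,0.01,0,0,0,1],[0,0,0.006,0,0,0,1],[0,0,0,0,0,0,1]]' 25
python3 plan.py .415 .265 .0115 5.1
```

```text
t: 48.08
eef_pos: [0.4181, 0.1061, 0.1618]
ee_rot: [[-0.083, 0.997, 0.0], [0.997, 0.083, -0.0], [-0.0, 0.0, -1.0]]
wrist_force: [0.5, -0.4, -1.2]
width: 0.044
grip_force: 25.0
t: 48.7
eef_pos: [0.4135, 0.2636, 0.1075]
ee_rot: [[-0.085, 0.996, -0.009], [0.996, 0.085, -0.005], [-0.004, -0.01, -1.0]]
wrist_force: [-0.5, 0.1, -1.3]
width: 0.0434
grip_force: 25.0
t: 49.32
eef_pos: [0.4183, 0.2652, 0.0174]
ee_rot: [[-0.083, 0.997, 0.002], [0.997, 0.083, 0.001], [0.001, 0.002, -1.0]]
wrist_force: [-0.2, 0.4, -1.0]
width: 0.0435
grip_force: 25.0
t 49.33 pos [0.4183 0.2652 0.0174] yaw 4.76 tilt 0.10 0.05 F [-0.2  0.4 -1. ] w 0.0435 g 25.0
turn rz -0.34  shift 0.0001 -0.0033 0.0059
```

```bash
python3 -m pendant '[[0,0,0.0045,0,0,0,1],[0,0,0.0015,0,0,0,1],[0,0,0,0,0,0,0.03],[0,0,0,0,0,0,-0.15],[0,0,0,0,0,0,-0.2]]' 25
python3 -m pendant '[[0,0,0,0,0,0,-0.2],[0,0,-0.03,0,0,0,-0.2],[0,0,-0.06,0,0,0,-0.2],[0,0,-0.06,0,0,0,-0.2],[0.05,0,-0.04,0,0,0,-0.2]]' 25
python3 -m pendant '[[0.05,0,0,0,0,0,-0.2],[0.05,0,0,0,0,0,-0.2],[0.05,0,0,0,0,0,-0.2],[0,0,0,0,0,0,-0.2],[0,0,0,0,0,0,-0.2]]' 25
python3 - <<'E'
from h import *
for n in('side','top'):
    im,d,m=cap(n); W=pts(d,m);X,Y,Z=W[...,0],W[...,1],W[...,2]
    q=(abs(Z-.027)<.004)&(X>.36)&(X<.49)&(Y>.08)&(Y<.35)
    q=cv2.morphologyEx(q.astype(np.uint8),cv2.MORPH_OPEN,np.ones((3,3)))
    k,l,st,_=cv2.connectedComponentsWithStats(q)
    for i in range(1,k):
        if st[i,4]>40: print(n,cv2.minAreaRect((W[l==i][:,:2]*1000).astype(np.float32)),W[l==i][:,2].mean())
    q=(Z>.145)&(abs(X-.627)<.03)&(abs(Y+.318)<.03); print(n,'knob',W[q].mean(0))
    q=(Z>.045)&(Z<.06)&(abs(X-.43)<.1)&(abs(Y)<.1)&(im[...,0].astype(int)-im[...,2]>60)
    if q.sum(): print(n,'scr',q.sum(),cv2.minAreaRect((W[q][:,:2]*1000).astype(np.float32)))
    if n=='side': save(im,'s9',2,(130,120,500,400))
E
```

```text
t: 49.95
eef_pos: [0.4172, 0.265, 0.0101]
ee_rot: [[-0.084, 0.997, 0.0], [0.997, 0.084, 0.0], [0.0, 0.0, -1.0]]
wrist_force: [-0.0, -0.4, -0.1]
width: 0.0561
grip_force: 0.0
t: 50.58
eef_pos: [0.4145, 0.3131, 0.2029]
ee_rot: [[-0.079, 0.997, 0.004], [0.997, 0.079, 0.002], [0.001, 0.004, -1.0]]
wrist_force: [0.9, 0.3, -0.3]
width: 0.0573
grip_force: 0.0
t: 51.2
eef_pos: [0.4005, 0.4627, 0.1987]
ee_rot: [[-0.084, 0.996, -0.001], [0.996, 0.084, -0.001], [-0.001, -0.001, -1.0]]
wrist_force: [-0.2, 0.1, -0.7]
width: 0.0571
grip_force: 0.0
side ((418.3223571777344, 262.9058837890625), (45.75938415527344, 60.99003982543945), 2.523408889770508) 0.027930515006655495
side ((442.93548583984375, 165.57049560546875), (45.51829147338867, 59.987064361572266), 5.8658623695373535) 0.027770299543288617
side knob [ 0.62597499 -0.32036071  0.15464014]
side scr 223 ((436.3774719238281, 7.913797378540039), (31.250389099121094, 82.60730743408203), 89.03038787841797)
top ((442.30609130859375, 174.784423828125), (28.88431739807129, 39.932464599609375), 89.9588623046875) 0.026684881000246526
top ((443.2109069824219, 148.15147399902344), (35.074771881103516, 23.02210807800293), 11.172755241394043) 0.02662823115730256
top ((416.984375, 253.0345916748047), (39.74321365356445, 31.720897674560547), 0.09154605120420456) 0.026370037292191364
top knob [ 0.62750425 -0.31666927  0.15562141]
top scr 220 ((438.18902587890625, 9.498098373413086), (25.331262588500977, 78.57003021240234), 89.9673080444336)
```

View pics/s9.png

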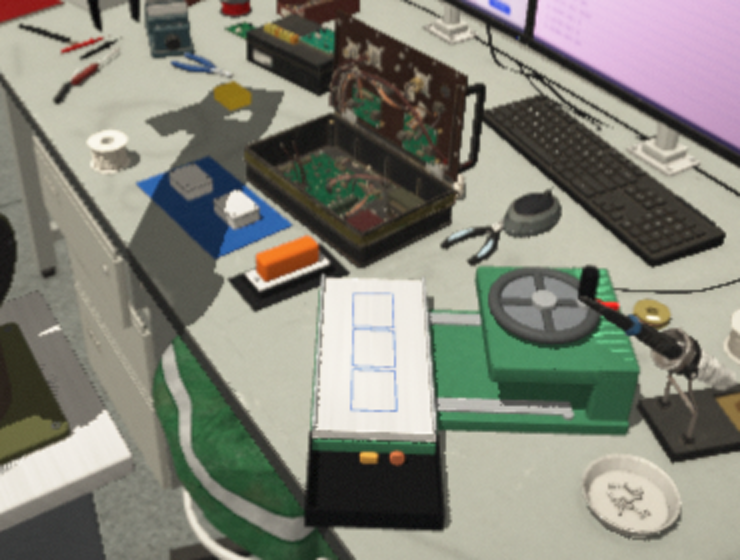

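The picture shows both housings flat on the blue mat (190,182 and 238,207) and the scraper on the black mat (290,262). The bed is out and clear, both chips are in the tray (368,457 and 397,457), and the knob is at the red pointer.

```bash
python3 -c "
from station import arm
print(arm.job_done())"
```

```text
the job is handed in; nothing more can be done
None
```

The job is handed in at 51 s on the robot's clock: both chips are in the tray, both housings went through one flywheel revolution and lie upright on the blue mat, the scraper stands on the black mat, and the reel was left alone. One housing got knocked about 27 mm on the mat but stayed fully on it, so I left it there.

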